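Unload the mirror glue press

ROBOT

A 6-joint arm with a two-finger parallel gripper is mounted at the origin on the work surface. World frame = base frame: x ahead of the robot, y to its left, z up, the work surface at z = 0. Lengths are in mm, angles in rad, forces in N, time in s.
With the tool pointing down it reaches from about 300 to 875 mm from the base axis. Payload 6.4 kg.
Tool frame: the origin (TCP) lies between the finger pads; the fingertips stand 8 mm ahead of it and the grasp point (between the pads) lies 11 mm behind it; z points along the fingers, y is the direction in which the jaws open and shut (so a half turn about z gives the same grasp; the last joint's range is limited). The gripper opens to 88 mm and grips with 3 to 60 N. Pads are 18 mm wide; open, the fingers measure 123 mm over their backs; the gripper's body (75 mm by 187 mm) begins 45 mm behind the grasp point.
Start: joints at [1.045, 0.181, 1.607, -0, 1.354, -0.206], TCP at [180.755, 545.865, 246.714] pointing down, gripper open.
Joint ranges: [-2.99, 2.99], [-0.89, 2.07], [0.3, 2.58], [-1.14, 4.28], [0, 2.63], [-3.12, 3.12]. Speed limits (rad/s): [2.57, 2.57, 3.01, 3.14, 3.14, 3.14].

INTERFACE

Orientations are given as a unit quaternion [x, y, z, w].
In Python, from plant import r, optics gives the robot as it stands.
- The arm moves only by the shell command python3 -m inch 'ROWS'. ROWS is JSON, a list of rows, each a list of 5 numbers: the finger opening in mm, from 0 to 88.1, then the shift along the tool's x, y, z in mm, then the turn about the tool's z in degrees. A call has 1 to 20 rows; each row is the pose to reach, as a shift and turn from the pose measured when the call began, along the tool's axes at that moment; what a row does not reach only later rows make up. A row lasts 1/10 s, in which the tool goes at most 50 mm and 8.59 degrees, less where a joint would pass 70% of its speed; a pose out of reach is approached as far as the arm can. A call with a gripper value outside its range is refused whole. The fingers move at their own pace and stop on an object; the grip force is fixed at half the most. Time passes only in rows, so rows that repeat a pose let the fingers close. It gives the time, the measured TCP pose, the force and the opening at its end, in the units of the state.
- r.get_state(): the state, without advancing time (a new reading comes with each control period).
- optics.grab_frame(name): name is "scene" or "side" or "wrist"; returns the picture (480x640x3 uint8, red, green, blue); there is no depth.
- optics.get_calibration(name): a dict with "fx", "fy", "cx", "cy" (pixels), "k1" (the pictures are not rectified: a ray, as slopes to the right and down, at radius r is drawn at 1 + k1 r^2 times it, then the intrinsics apply), "camera_from_world" (4x4, takes a point from world to camera coordinates); the wrist camera has in their place "tool_from_camera" (4x4, takes a point from camera to tool coordinates, whose origin is the TCP and whose axes are the flange's). Camera axes: x right, y down, z forward; pixel columns grow to the right and rows downward; lengths in mm; the calibration is good to about 2 mm. A picture is of the moment at which its call begins: read the wrist's pose just before it. get_calibration takes no time and is no camera call.
- r.sign_off(): hands the job in, once; it reports no verdict.
The state is a dict: "t": time; "qpos": joint angles; "joint_vel": joint speeds; "tau": joint torques, N m; "position": TCP position; "eef_rot": TCP orientation; "force": force on the tool from outside, world axes, zero at the start; "torque": the same for the moment, N m; "width": finger opening in mm.
Only numpy, scipy, OpenCV 4.12 (cv2) and the standard library are available. Lean on these libraries where they do the work, as an engineer would, in place of code of your own. Each camera call takes 0.05 s, during which the arm holds its last target.

TASK

The hand mirrors in the glue press have set. Pull the bench lamp's switch out to light the job, unscrew the press knob right up to its stop, then take every mirror out and lay each one flat, right down in its own slot of the display tray, the one with its outline. With all of them in place and the press left up, push the lamp switch fully home, and leave everything else on the table where it stands.

Things in the scene. Friction and masses are not known exactly. Their poses are not given: they have to be found in the camera images.
- lamp_switch (a joint): push-pull switch of the bench lamp: 0 = pushed home (off), 0.014 m = pulled straight up to its out position (on), which is its end stop. It stays where it is left; about 5 N moves it.
- lamp_switch_grip (a point): centre of the lamp switch's knob, an upright black cylinder 28 mm across, 22 mm tall (11 mm above and below this point), on a vertical plunger on the near end of the lamp's white base. Home, it is 65 mm above the table and its underside 10 mm above the base.
- lamp: bench lamp; origin on the table under the middle of its base (150 mm along its x, 90 mm along y, 45 mm high). The switch is at x = -45 mm; a 16 mm thick upright neck at x = +55 mm rises to 300 mm, then bends away; the shade (110 mm across) hangs over x = 185, y = 62 mm, 350 mm or more up.
- press_knob (a joint): angle of the press knob: 0 = screwed right down on the mirrors, 7.0 rad = right up at its stop. Counter-clockwise seen from above is positive; knob, spindle and platen rise together, 18 mm per full turn (2.865 mm per rad, 20 mm in all). It stays where it is left; about 0.15 N m turns it.
- press_knob_grip (a point): centre of grip of the press knob on top of the glue press: black, fluted, round about the vertical spindle, 52 mm across, from 16 mm below to 12 mm above this point. The point turns and rises with the knob: 198 mm above the table when down, 218 mm when right up.
- press: glue press; origin under the spindle, front to -x. Bed 320 mm wide (y), x -130 to 60 mm, 44 mm high; strips 9 mm high along x (-60 to 25 mm) at y = 0, +-64, +-128 mm part the mirrors' places, a like strip at x = 25 mm stops the heads. Posts y +-145 mm, crossbeam 38 mm thick, top 156 mm. Platen x +-46, y +-131 mm, 14 mm thick, underside 60 mm above the table when down, 80 mm right up.
- tray: dark wooden display tray, 206 mm (its x) by 292 mm (y), origin on the table under its middle; rims at x = +-99 mm are 22 mm high, at the sides 10 mm. Four inserts (red walls, pale floor), each 190 x 70 mm, lie in it side by side along y in any order, slots along x, heads to +x. Across all of them the walls are cut away at x = -40 to -4 mm, a finger trough down to floor level (10 mm high).
- round_mirror (a point): centre, half-way up, of the head of the round hand mirror: light wood, 16 mm thick, about 80 g; head a disc 48 mm across; a handle 18 mm wide runs along -x and ends 100 mm from this point. Starts lying glass up in the press, head under the platen, about 10 mm nearer the robot than the spindle, handle out towards the robot. May be absent (None).
- round_slot (a point): seat of the round mirror: coincides with its head centre, axes too, when it lies in its slot, handle along -x. The slot is a recess of that mirror's size with 4 mm of room all round (6 mm at the handle's end), floor 8 mm below this point; walls 9 mm high, upper edge 19 mm above the table. A brass plate at its near end shows the same outline.
- square_mirror (a point): centre, half-way up, of the head of the square hand mirror: light wood, 16 mm thick, about 80 g; head a square 44 x 44 mm; a handle 18 mm wide runs along -x and ends 114 mm from this point. Starts lying glass up in the press, head under the platen, about 10 mm nearer the robot than the spindle, handle out towards the robot. May be absent (None).
- square_slot (a point): seat of the square mirror: coincides with its head centre, axes too, when it lies in its slot, handle along -x. The slot is a recess of that mirror's size with 4 mm of room all round (6 mm at the handle's end), floor 8 mm below this point; walls 9 mm high, upper edge 19 mm above the table. A brass plate at its near end shows the same outline.
- hexagon_mirror (a point): centre, half-way up, of the head of the hexagonal hand mirror: light wood, 16 mm thick, about 80 g; head a hexagon 44 mm across the flats and 51 mm across the corners (a corner points along the handle); a handle 18 mm wide runs along -x and ends 128 mm from this point. Starts lying glass up in the press, head under the platen, about 10 mm nearer the robot than the spindle, handle out towards the robot. May be absent (None).
- hexagon_slot (a point): seat of the hexagonal mirror: coincides with its head centre, axes too, when it lies in its slot, handle along -x. The slot is a recess of that mirror's size with 4 mm of room all round (6 mm at the handle's end), floor 8 mm below this point; walls 9 mm high, upper edge 19 mm above the table. A brass plate at its near end shows the same outline.
- oblong_mirror (a point): centre, half-way up, of the head of the oblong hand mirror: light wood, 16 mm thick, about 80 g; head a rectangle 56 mm long (along the handle) and 36 mm wide; a handle 18 mm wide runs along -x and ends 142 mm from this point. Starts lying glass up in the press, head under the platen, about 10 mm nearer the robot than the spindle, handle out towards the robot. May be absent (None).
- oblong_slot (a point): seat of the oblong mirror: coincides with its head centre, axes too, when it lies in its slot, handle along -x. The slot is a recess of that mirror's size with 4 mm of room all round (6 mm at the handle's end), floor 8 mm below this point; walls 9 mm high, upper edge 19 mm above the table. A brass plate at its near end shows the same outline.
- glue: bystander: white glue bottle, 48 mm across, 130 mm tall; origin on its underside at its middle.
- tape: bystander: roll of paper tape lying flat, 90 mm across, 22 mm high; origin on its underside at its middle.
- bangle_a: bystander: brass bangle lying flat, 72 mm across, 12 mm high; origin on its underside at its middle.
- bangle_b: bystander: dark wooden bangle lying flat, 74 mm across, 22 mm high; origin on its underside at its middle.
- bead_jar: bystander: glass jar with a metal lid, 64 mm across, 60 mm tall; origin on its underside at its middle.
- pin_bowl: bystander: small white bowl, 100 mm across, 35 mm high; origin on its underside at its middle.
Mind the look-alikes: they are no part of the job. What is shaped like the part that bears round_mirror but blue is not meant.

How it is judged (in metres and radians):
On the way, in this order (a step that is already met when the one before it is completed fails the run):
1. the lamp switch is pulled out (value of joint lamp_switch above 0.0115 m), for 0.2 s.
2. with the lamp on, the press knob is unscrewed right up (value of joint lamp_switch above 0.0115 m and value of joint press_knob above 6.6 rad), for 0.2 s.
3. with the lamp still on and the press up, every mirror lies in its own slot (all of step 2 and x of round_mirror in the frame of round_slot between -0.009 and 0.009 m and y of round_mirror in the frame of round_slot between -0.007 and 0.007 m and z of round_mirror in the frame of round_slot between -0.004 and 0.004 m and angle between the z axis of round_mirror and the z axis of round_slot, either way round below 0.1 rad and angle between the x axis of round_mirror and the x axis of round_slot, either way round below 0.12 rad and x of square_mirror in the frame of square_slot between -0.009 and 0.009 m and y of square_mirror in the frame of square_slot between -0.007 and 0.007 m and z of square_mirror in the frame of square_slot between -0.004 and 0.004 m and angle between the z axis of square_mirror and the z axis of square_slot, either way round below 0.1 rad and angle between the x axis of square_mirror and the x axis of square_slot, either way round below 0.12 rad and x of hexagon_mirror in the frame of hexagon_slot between -0.009 and 0.009 m and y of hexagon_mirror in the frame of hexagon_slot between -0.007 and 0.007 m and z of hexagon_mirror in the frame of hexagon_slot between -0.004 and 0.004 m and angle between the z axis of hexagon_mirror and the z axis of hexagon_slot, either way round below 0.1 rad and angle between the x axis of hexagon_mirror and the x axis of hexagon_slot, either way round below 0.12 rad and x of oblong_mirror in the frame of oblong_slot between -0.009 and 0.009 m and y of oblong_mirror in the frame of oblong_slot between -0.007 and 0.007 m and z of oblong_mirror in the frame of oblong_slot between -0.004 and 0.004 m and angle between the z axis of oblong_mirror and the z axis of oblong_slot, either way round below 0.1 rad and angle between the x axis of oblong_mirror and the x axis of oblong_slot, either way round below 0.12 rad), for 0.2 s.
4. the lamp switch is pushed home (value of joint lamp_switch below 0.002 m), for 0.2 s.
At the end, for the whole second after the job is handed in: Every mirror rests flat in the slot of its own outline, handle towards the near rim (head centre within 9 mm along, 7 mm across, 4 mm in height of its seat; within 0.1 rad of flat, 0.12 rad of straight); press knob at 6.6 rad or more; lamp switch within 2 mm of home; all at rest (value of joint lamp_switch below 0.002 m and value of joint press_knob above 6.6 rad and x of round_mirror in the frame of round_slot between -0.009 and 0.009 m and y of round_mirror in the frame of round_slot between -0.007 and 0.007 m and z of round_mirror in the frame of round_slot between -0.004 and 0.004 m and angle between the z axis of round_mirror and the z axis of round_slot, either way round below 0.1 rad and angle between the x axis of round_mirror and the x axis of round_slot, either way round below 0.12 rad and x of square_mirror in the frame of square_slot between -0.009 and 0.009 m and y of square_mirror in the frame of square_slot between -0.007 and 0.007 m and z of square_mirror in the frame of square_slot between -0.004 and 0.004 m and angle between the z axis of square_mirror and the z axis of square_slot, either way round below 0.1 rad and angle between the x axis of square_mirror and the x axis of square_slot, either way round below 0.12 rad and x of hexagon_mirror in the frame of hexagon_slot between -0.009 and 0.009 m and y of hexagon_mirror in the frame of hexagon_slot between -0.007 and 0.007 m and z of hexagon_mirror in the frame of hexagon_slot between -0.004 and 0.004 m and angle between the z axis of hexagon_mirror and the z axis of hexagon_slot, either way round below 0.1 rad and angle between the x axis of hexagon_mirror and the x axis of hexagon_slot, either way round below 0.12 rad and x of oblong_mirror in the frame of oblong_slot between -0.009 and 0.009 m and y of oblong_mirror in the frame of oblong_slot between -0.007 and 0.007 m and z of oblong_mirror in the frame of oblong_slot between -0.004 and 0.004 m and angle between the z axis of oblong_mirror and the z axis of oblong_slot, either way round below 0.1 rad and angle between the x axis of oblong_mirror and the x axis of oblong_slot, either way round below 0.12 rad and linear speed of each of mirror_round, mirror_square, mirror_hexagon, mirror_oblong below 0.02 m/s); the robot touches nothing.
It fails at once if something else on the table is knocked more than 50 mm from its place (distance of any of glue, tape, bangle_a, bangle_b, bead_jar, pin_bowl from where it was at the start of the episode above 0.05 m).
It fails at once if a mirror is dragged out (more than 80 mm) before the press has been unscrewed (value of joint press_knob below 5 rad and distance of any of round_mirror, square_mirror, hexagon_mirror, oblong_mirror from where it was at the start of the episode above 0.08 m).
Of mirror_round, mirror_square, mirror_hexagon, mirror_oblong only 2 to 4 are there at a start; the rules pass over those that are not, and their reading is None.
At some moment in a run one of mirror_round, mirror_square, mirror_hexagon, mirror_oblong may be knocked a few centimetres aside while the robot is not near it.
Once in a run the grip may slacken for a moment while it holds something.
It also fails if it takes over 210 s, if anything falls off the work surface, if the arm or the gripper's body presses on something with over 40 N, if the wrist force passes 120 N, or if a joint passes its speed limit or range.

## Working session

There is one attempt and no reset: what is moved stays moved. The work goes in short steps, Python scripts to look and compute and a shell command to move; the robot and the scene stay as the last step left them, time stands still between calls to the robot, and variables do not carry over. Pictures are saved under pics/ and viewed, and the job is handed in when it is done.

```bash
ls; mkdir -p pics; python3 - <<'E'
from plant import r, optics
import cv2
print(r.get_state())
for n in ["scene","side","wrist"]:
    print(n,optics.get_calibration(n))
    cv2.imwrite(f"pics/{n}0.png",optics.grab_frame(n)[:,:,::-1])
E
```

```text
pics
{'t': 0.0, 'qpos': array([ 1.04469289e+00,  1.81526568e-01,  1.60794749e+00,  6.77717791e-06,
        1.35382108e+00, -2.06285053e-01]), 'joint_vel': array([ 0.0009053 , -0.00026534, -0.00103639,  0.00103501,  0.00095919,
        0.00016118]), 'tau': array([-6.05011828e-04, -4.33886433e+01, -3.41839850e+01,  7.00273016e-02,
        3.89878743e-02, -1.22301449e-04]), 'position': array([180.49265361, 545.40903267, 245.84751731]), 'eef_rot': array([ 1.59229222e-01,  9.87241273e-01, -7.93619319e-04, -3.07889568e-04]), 'force': array([-0.56062862, -0.16106464, -0.61230313]), 'torque': array([ 0.01978956,  0.0504992 , -0.01124156]), 'width': 87.7764715603085}
scene {'fx': 612.5969806945417, 'fy': 612.5969806945417, 'cx': 315.8058546023126, 'cy': 234.61198169316623, 'k1': -0.08989684834663263, 'camera_from_world': array([[-8.25874724e-01,  5.63848813e-01,  2.33601704e-03,
         4.27428172e+02],
       [ 4.50555207e-01,  6.62412105e-01, -5.98506648e-01,
        -1.43679985e+02],
       [-3.39014669e-01, -4.93239008e-01, -8.01114433e-01,
         1.52360710e+03],
       [ 0.00000000e+
[... 361 characters left out ...]
e-01,
         2.20429885e+02],
       [ 3.43223367e-01,  7.24958609e-01, -5.97187354e-01,
         1.01584480e+03],
       [ 0.00000000e+00,  0.00000000e+00,  0.00000000e+00,
         1.00000000e+00]])}
wrist {'fx': 417.7341185206008, 'fy': 417.7341185206008, 'cx': 317.1482843121921, 'cy': 237.4363156650028, 'k1': -0.08878391076543006, 'tool_from_camera': array([[-1.55946689e-04, -9.51555244e-01, -3.07477795e-01,
         8.04474389e+01],
       [ 9.99999402e-01,  1.84325430e-04, -1.07761416e-03,
         4.13903108e-01],
       [ 1.08208538e-03, -3.07477779e-01,  9.51554646e-01,
        -1.37849520e+02],
       [ 0.00000000e+00,  0.00000000e+00,  0.00000000e+00,
         1.00000000e+00]])}
```

View pics/scene0.png

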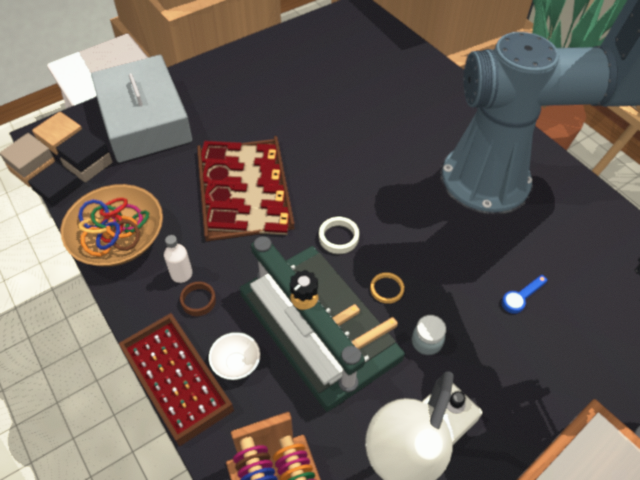

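View pics/side0.png

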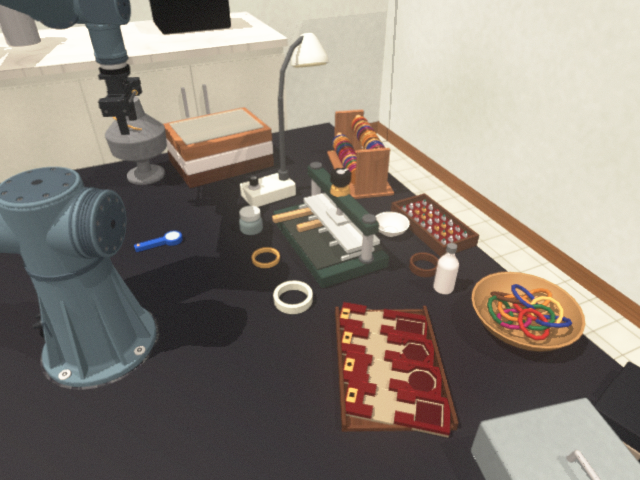

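View pics/wrist0.png

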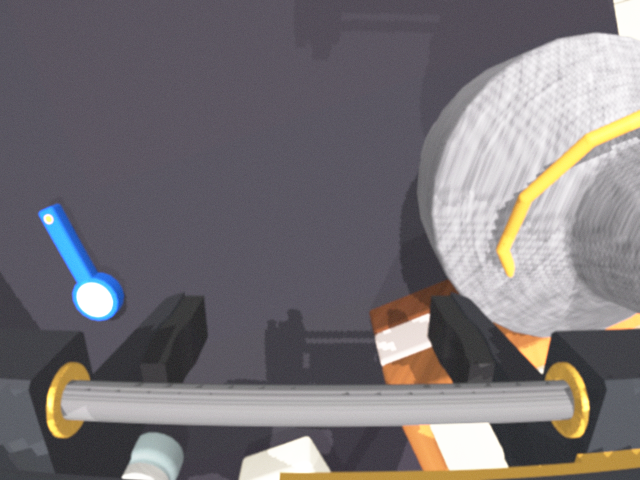

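The scene shows the press in the middle with two light handles visible, the tray at scene (245,185), the lamp at (430,420) and the switch knob at (457,398). I'll build helpers and zoom in.

```bash
cat > h.py <<'E'
from plant import r, optics
import numpy as np, cv2
from scipy.spatial.transform import Rotation as R
def cal(n):
    c=optics.get_calibration(n); K=np.array([[c['fx'],0,c['cx']],[0,c['fy'],c['cy']],[0,0,1]]); d=np.array([c['k1'],0,0,0.]); return c,K,d
def cfw(n,st=None):
    c,K,d=cal(n)
    if n!='wrist': return c['camera_from_world'],K,d
    st=st or r.get_state()
    T=np.eye(4);T[:3,:3]=R.from_quat(st['eef_rot']).as_matrix();T[:3,3]=st['position']
    return np.linalg.inv(T@c['tool_from_camera']),K,d
def proj(n,P,st=None):
    M,K,d=cfw(n,st); P=np.atleast_2d(np.array(P,float))
    Q=(M[:3,:3]@P.T).T+M[:3,3]
    return cv2.projectPoints(Q.reshape(-1,1,3),np.zeros(3),np.zeros(3),K,d)[0].reshape(-1,2)
def rays(n,uv,st=None):
    M,K,d=cfw(n,st)
    x=cv2.undistortPoints(np.array(uv,float).reshape(-1,1,2),K,d).reshape(-1,2)
    D=np.c_[x,np.ones(len(x))]@M[:3,:3]; o=-M[:3,:3].T@M[:3,3]
    return o,D/np.linalg.norm(D,axis=1)[:,None]
def onplane(n,uv,z,st=None):
    o,D=rays(n,uv,st); return o+D*((z-o[2])/D[:,2])[:,None]
def tri(obs):
    A=np.zeros((3,3));b=np.zeros(3)
    L=[]
    for n,uv,st in obs:
        o,D=rays(n,[uv],st); P=np.eye(3)-np.outer(D[0],D[0]); A+=P;b+=P@o;L.append((o,P))
    X=np.linalg.solve(A,b); return X,[np.linalg.norm(P@(X-o)) for o,P in L]
def snap(n,name,crop=None,s=1):
    st=r.get_state(); im=optics.grab_frame(n)
    np.savez('pics/'+name+'.npz',im=im,pos=st['position'],rot=st['eef_rot'])
    o=im[:,:,::-1]
    if crop: x0,y0,x1,y1=crop; o=o[y0:y1,x0:x1]
    if s!=1: o=cv2.resize(o,None,fx=s,fy=s,interpolation=cv2.INTER_CUBIC)
    cv2.imwrite('pics/'+name+'.png',o); return im,st
def load(name):
    z=np.load('pics/'+name+'.npz'); return z['im'],dict(position=z['pos'],eef_rot=z['rot'])
# goto: from pose, required shift in tool axes for world target tcp, yaw = desired turn
def delta(target,st=None):
    st=st or r.get_state(); return R.from_quat(st['eef_rot']).inv().apply(np.array(target)-st['position'])
def heading(st=None):
    st=st or r.get_state(); m=R.from_quat(st['eef_rot']).as_matrix(); return np.degrees(np.arctan2(m[1],m[0])), m[:,2]
E
python3 - <<'E'
from h import *
snap('scene','s1',(180,120,500,480),1)
im,_=load('s1')
cv2.imwrite('pics/s1a.png',cv2.resize(im[230:430,230:500,::-1],None,fx=2.9,fy=2.9,interpolation=cv2.INTER_CUBIC))
cv2.imwrite('pics/s1b.png',cv2.resize(im[130:245,190:300,::-1],None,fx=5,fy=5,interpolation=cv2.INTER_CUBIC))
im,_=snap('side','d1')
cv2.imwrite('pics/d1a.png',cv2.resize(im[150:290,230:420,::-1],None,fx=4,fy=4,interpolation=cv2.INTER_CUBIC))
cv2.imwrite('pics/d1b.png',cv2.resize(im[295:440,325:465,::-1],None,fx=4,fy=4,interpolation=cv2.INTER_CUBIC))
E
```

```text
(no output)
```

View pics/s1a.png

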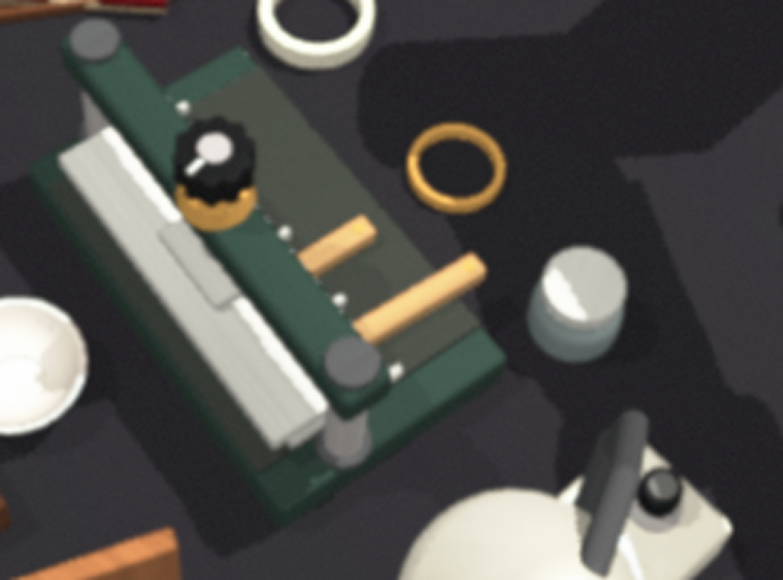

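View pics/s1b.png

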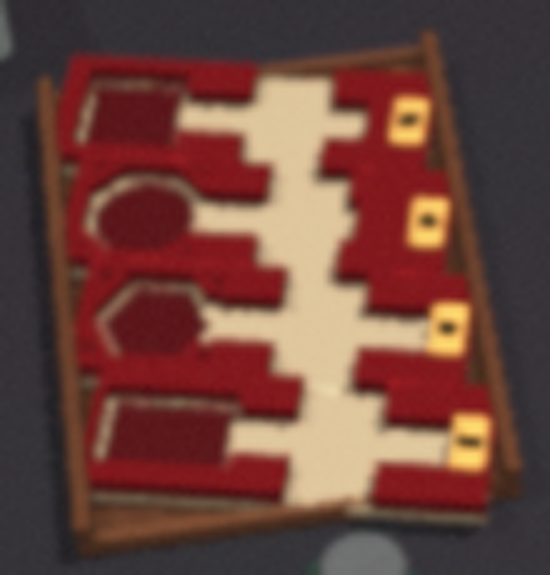

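View pics/d1a.png

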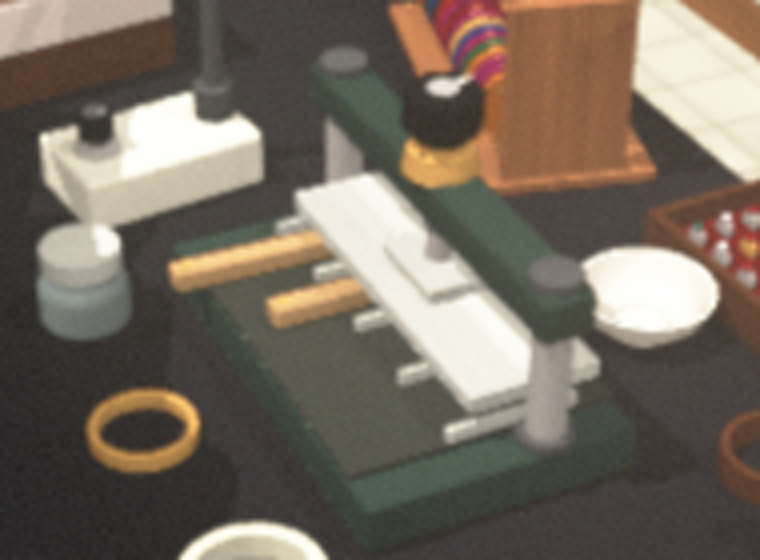

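View pics/d1b.png

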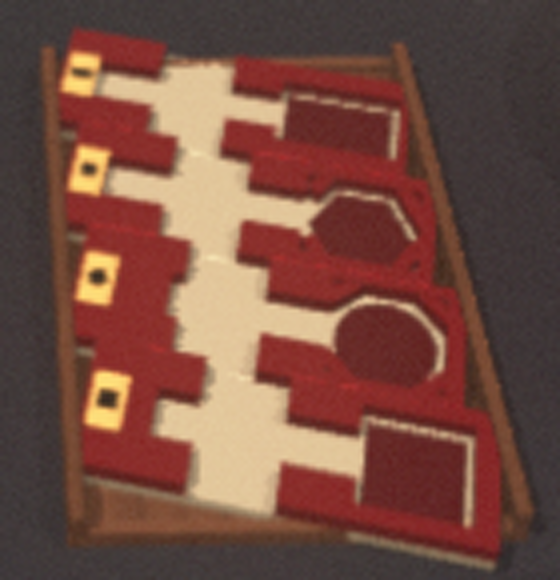

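Only two lanes are occupied: those nearest the lamp. The tray's order, from the lamp/press side outwards, is oblong, hexagon, round, square. Next I'll triangulate the landmarks.

```bash
python3 - <<'E'
from h import *
np.set_printoptions(precision=1,suppress=True)
def s(u,v):return ('scene',(230+u/2.9,230+v/2.9),None)
def d(u,v):return ('side',(230+u/4,150+v/4),None)
for n,a,b in [('knobtop',s(215,148),d(447,88)),('switchtop',s(662,480),d(97,110)),('postL(+y)',s(95,40),d(552,272)),('post-y',s(352,360),d(343,60)),
  ('handle long end topcorner',s(470,262),d(172,268)),('short',s(361,223),d(270,302)),
  ('bed front +y',s(245,50),d(360,505)),('bed front -y',s(503,352),d(178,245)),('jar top',s(584,272),d(78,245)),('bangle',s(456,155),d(144,420))]:
    X,e=tri([a,b]); print(n,X,np.array(e))
for n,a in [('long',[(485,265),(460,258)]),('short',[(375,228),(352,220)])]:
    print(n,onplane('scene',[s(*p)[1] for p in a],60))
for n,a in [('long',[(170,265),(178,290)]),('short',[(268,300),(275,328)])]:
    print(n,onplane('side',[d(*p)[1] for p in a],60))
# tray brass centres at z=19, head centers
def sb(u,v):return (190+u/5,130+v/5)
def db(u,v):return (325+u/4,295+v/4)
print(onplane('scene',[sb(*p) for p in [(470,440),(448,328),(428,220),(409,120)]],19))
print(onplane('side',[db(*p) for p in [(82,73),(90,169),(98,277),(107,400)]],19))
E
```

```text
knobtop [620.4 110.4 210.8] [1.5 1.5]
switchtop [480.9 402.3  79.1] [1.2 1.2]
postL(+y) [620.3 -32.5 160.9] [1.2 1.2]
post-y [617.5 255.4 160.9] [0.1 0.1]
handle long end topcorner [470.7 206.3  58.8] [3.4 3.4]
short [514.8 140.   60.1] [3.5 3.5]
bed front +y [491.7 -42.5  36.7] [0.4 0.4]
bed front -y [490.9 264.   38.3] [1.1 1.1]
jar top [417.  256.7  63.1] [0.6 0.6]
bangle [409.3 112.6  16.7] [0.9 0.9]
long [[467.5 213.2  60. ]
 [478.3 199.2  60. ]]
short [[512.3 147.2  60. ]
 [521.7 133.1  60. ]]
long [[467.5 211.1  60. ]
 [461.9 181.   60. ]]
short [[511.8 145.1  60. ]
 [503.6 114.   60. ]]
[[ 496.5 -161.7   19. ]
 [ 468.5 -225.1   19. ]
 [ 439.5 -289.5   19. ]
 [ 411.2 -352.8   19. ]]
[[ 498.6 -160.6   19. ]
 [ 470.2 -224.2   19. ]
 [ 441.1 -288.    19. ]
 [ 411.8 -352.3   19. ]]
```

```bash
python3 - <<'E'
from h import *
np.set_printoptions(precision=1,suppress=True)
print(heading())
print(onplane('side',[(230+212/4,150+105/4)],45))
# base corners z=45: side crop (42,140),(95,165?),(262,140),(200,95)
print('base side',onplane('side',[(230+u/4,150+v/4) for u,v in [(42,138),(95,185),(262,140)]],45))
print('base scene',onplane('scene',[(230+u/2.9,230+v/2.9) for u,v in [(730,527),(645,445)]],45))
print(proj('side',[[481,402,76]]),proj('scene',[[481,402,76]]))
print(delta([481,402,250]))
im,_=load('d1'); cv2.imwrite('pics/d1c.png',cv2.resize(im[20:220,200:360,::-1],None,fx=3.5,fy=3,interpolation=cv2.INTER_CUBIC))
E
```

```text
(array([ 161.7,   71.7, -121. ]), array([-0., -0., -1.]))
[[583.5 429.6  45. ]]
base side [[446.8 436.3  45. ]
 [461.4 354.3  45. ]
 [598.3 363.   45. ]]
base scene [[450.4 445.1  45. ]
 [458.1 371.7  45. ]]
[[254.  178.3]] [[457.2 396.2]]
[-330.3  -42.    -3.7]
```

View pics/d1c.png

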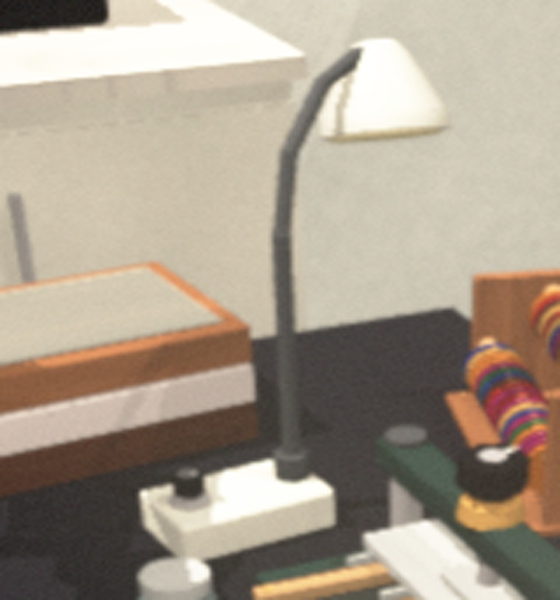

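```bash
python3 -m inch '[[88,-45,-6,0,-6],[88,-90,-12,0,-12],[88,-135,-18,0,-18],[88,-180,-24,0,-22],[88,-225,-30,0,-24],[88,-270,-36,0,-24],[88,-310,-40,0,-24],[88,-330,-42,30,-24],[88,-330,-42,70,-24],[88,-330,-42,80,-24],[88,-330,-42,80,-24]]'
python3 - <<'E'
from h import *
np.set_printoptions(precision=1,suppress=True)
im,st=snap('wrist','w1'); print(proj('wrist',[[481,402,76]],st),heading(st)[0],st['position'],st['force'])
E
```

```text
t: 1.35
position: [479.1, 401.3, 164.1]
eef_rot: [-0.05, 0.999, -0.001, -0.003]
force: [-1.3, -0.0, 0.3]
width: 88.1
[[317.8 253.5]] [-174.3   95.7 -147.9] [479.1 401.3 164.1] [-1.3 -0.   0.3]
```

View pics/w1.png

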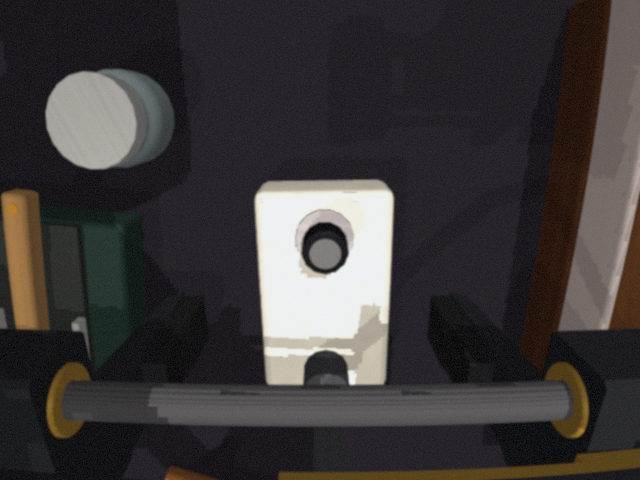

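The switch knob's top is at (325,252) and its axis is nearly aligned with the jaws.

```bash
python3 - <<'E'
from h import *
np.set_printoptions(precision=1,suppress=True)
im,st=load('w1'); X=onplane('wrist',[(325,252)],76,st); print(X); print(delta([*X[0,:2],61],st))
E
```

```text
[[479.7 406.   76. ]]
[ -1.5   4.9 103.1]
```

```bash
python3 -m inch '[[60,-1.5,5,45,0],[60,-1.5,5,85,0],[60,-1.5,5,101,0],[60,-1.5,5,102,0],[20,-1.5,5,102,0],[20,-1.5,5,102,0],[20,-1.5,5,102,0],[20,-1.5,5,102,0],[20,-1.5,5,102,0]]'
```

```text
t: 2.3
position: [482.1, 405.9, 65.9]
eef_rot: [-0.05, 0.999, -0.002, 0.0]
force: [-0.4, -7.9, 6.8]
width: 27.1
```

```bash
python3 -m inch '[[20,0,0,-5,0],[20,0,0,-10,0],[20,0,0,-14,0],[20,0,0,-17,0],[20,0,0,-17,0],[20,0,0,-17,0]]'; python3 -c "
from h import *
snap('wrist','w2');im,_=snap('side','d2',(220,120,340,220),5)"
```

```text
t: 2.9
position: [481.9, 405.7, 80.3]
eef_rot: [-0.05, 0.999, -0.002, -0.0]
force: [9.1, 4.1, -22.2]
width: 27.2
```

View pics/w2.png

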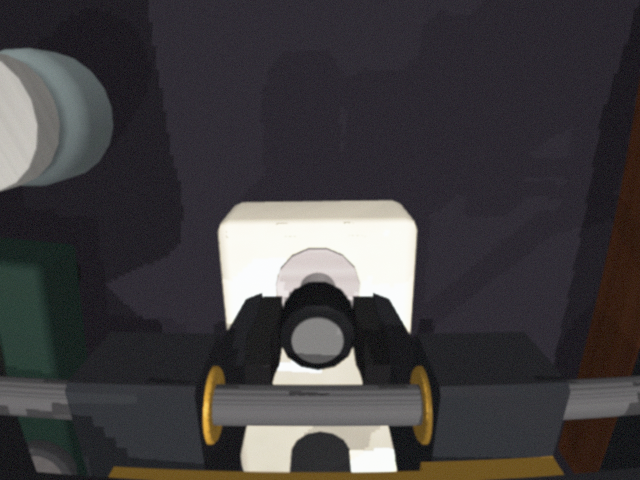

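View pics/d2.png

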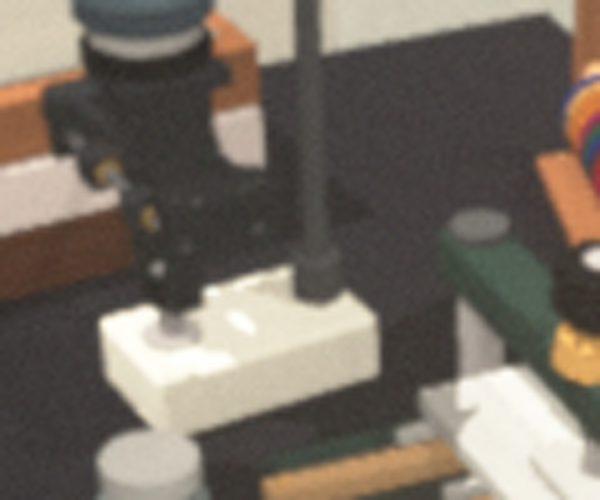

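Lamp switch is out: it rose 14.4 mm and met its stop with 22 N. Releasing, then on to the press knob.

```bash
python3 -m inch '[[70,0,0,-17,0],[70,0,0,-17,0],[70,0,0,-17,0],[70,0,0,-60,0],[70,0,0,-110,0],[88,0,0,-160,0],[88,0,0,-200,0],[88,0,0,-205,0]]'; python3 -c "
from h import *
np.set_printoptions(precision=2,suppress=True)
st=r.get_state();print(st['qpos'],heading(st)[0],delta([620.4,110.4,285],st))"
```

```text
t: 3.8
position: [484.2, 408.0, 293.4]
eef_rot: [-0.05, 0.999, 0.001, 0.005]
force: [0.2, 0.0, -0.3]
width: 87.4
[ 0.51  0.27  1.41 -0.    1.46 -1.16] [-174.27   95.73   12.44] [-105.67 -309.72    9.09]
```

```bash
python3 -m inch '[[88,-16,-48,0,8],[88,-32,-96,0,16],[88,-48,-144,0,24],[88,-64,-192,0,32],[88,-80,-240,0,40],[88,-96,-285,0,48],[88,-106,-310,0,56],[88,-106,-310,0,64],[88,-106,-310,0,72],[88,-106,-310,0,80],[88,-106,-310,0,88],[88,-106,-310,0,96],[88,-106,-310,0,104],[88,-106,-310,0,112],[88,-106,-310,0,120],[88,-106,-310,0,128],[88,-106,-310,0,136],[88,-106,-310,0,144],[88,-106,-310,0,144]]'; python3 -c "
from h import *
np.set_printoptions(precision=2,suppress=True)
im,st=snap('wrist','w3');print(st['qpos'],heading(st)[0],st['position'],proj('wrist',[[620.4,110.4,210]],st))"
```

```text
t: 5.7
position: [620.3, 110.2, 293.5]
eef_rot: [0.935, 0.356, 0.005, 0.001]
force: [-0.0, 0.2, 0.5]
width: 88.2
[-0.01  0.26  1.42  0.    1.45  0.83] [ 41.66 -48.34  13.69] [620.26 110.18 293.52] [[317.36 252.11]]
```

View pics/w3.png

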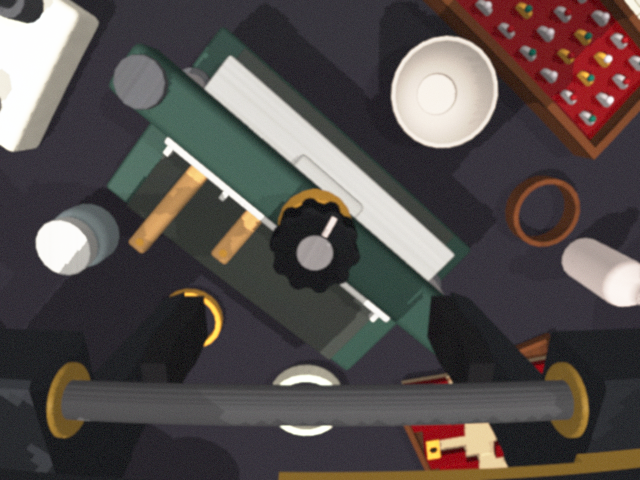

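```bash
python3 -m inch '[[88,0,0,0,8],[88,0,0,0,16],[88,0,0,0,24],[88,0,0,0,32],[88,0,0,0,40],[88,0,0,0,48],[88,0,0,10,56],[88,0,0,20,64],[88,0,0,30,72],[88,0,0,40,80],[88,0,0,55,88],[88,0,0,70,96],[88,0,0,85,104],[88,0,0,98,110],[88,0,0,101,110],[88,0,0,101,110],[40,0,0,101,110],[40,0,0,101,110],[40,0,0,101,110],[40,0,0,101,110]]'; python3 -c "
from h import *
np.set_printoptions(precision=2,suppress=True)
im,st=snap('wrist','w4');print(st['qpos'],heading(st)[0],st['position'],st['torque'])"
```

```text
t: 7.75
position: [621.5, 110.4, 193.1]
eef_rot: [0.829, -0.56, 0.004, -0.004]
force: [0.2, -0.5, 0.2]
width: 58.2
[-0.01  0.35  1.52  0.    1.27  2.74] [ -68.06 -158.05   12.46] [621.5  110.42 193.15] [ 0.11  0.16 -0.03]
```

View pics/w4.png

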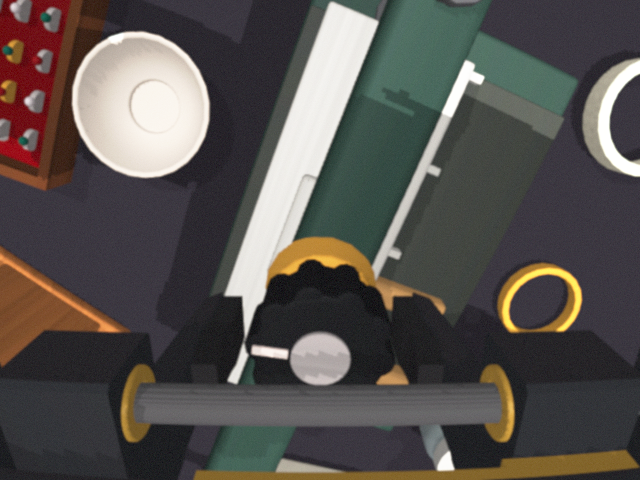

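```bash
python3 -m inch '[[40,0,0,0,0],[40,0,0,0,0],[40,0,0,0,0],[40,0,0,-0.4,-8],[40,0,0,-0.8,-16],[40,0,0,-1.2,-24],[40,0,0,-1.6,-32],[40,0,0,-2,-40]]'; python3 -c "
from h import *
np.set_printoptions(precision=2,suppress=True)
im,st=snap('wrist','w5');print(st['qpos'],heading(st)[0],st['position'],st['torque'])"
```

```text
t: 8.6
position: [621.3, 110.7, 195.0]
eef_rot: [0.971, -0.24, 0.004, -0.003]
force: [-1.7, 0.9, 0.2]
width: 51.6
[-0.01  0.34  1.51  0.    1.27  2.04] [ -27.75 -117.74   16.71] [621.28 110.72 194.96] [ 0.19  0.38 -0.19]
```

View pics/w5.png

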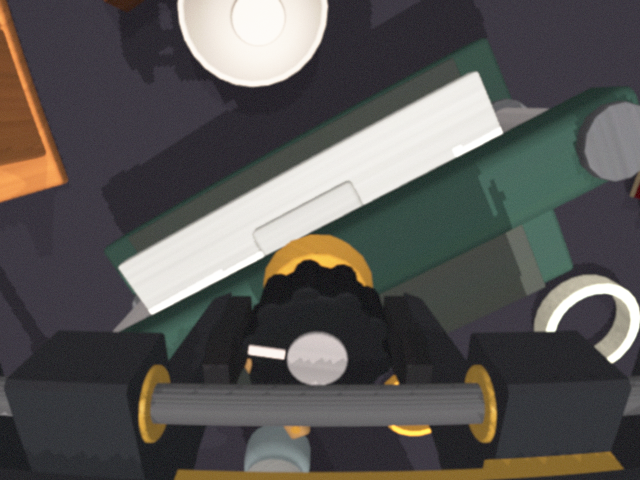

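Pointer stays at image left, so the knob turns with the gripper. Continuing.

```bash
python3 -m inch '[[40,0,0,-0.4,-8],[40,0,0,-0.8,-16],[40,0,0,-1.2,-24],[40,0,0,-1.6,-32],[40,0,0,-2,-40],[40,0,0,-2.4,-48],[40,0,0,-2.8,-56],[40,0,0,-3.2,-64],[40,0,0,-3.6,-72],[40,0,0,-4,-80],[40,0,0,-4.4,-88],[40,0,0,-4.8,-96],[40,0,0,-5.2,-104],[40,0,0,-5.6,-112],[40,0,0,-6,-120],[40,0,0,-6.4,-128],[40,0,0,-6.8,-136],[40,0,0,-7.2,-144],[40,0,0,-7.6,-152],[40,0,0,-8,-160]]'
python3 -m inch '[[40,0,0,-0.4,-8],[40,0,0,-0.8,-16],[40,0,0,-1.2,-24],[40,0,0,-1.6,-32],[40,0,0,-2,-40],[40,0,0,-2.4,-48],[40,0,0,-2.8,-56],[40,0,0,-3.2,-64],[40,0,0,-3.6,-72],[40,0,0,-4,-80],[40,0,0,-4.4,-88],[40,0,0,-4.8,-96],[40,0,0,-5.2,-104],[40,0,0,-5.6,-112],[40,0,0,-6,-120],[40,0,0,-6,-120]]'
python3 -c "
from h import *
np.set_printoptions(precision=2,suppress=True)
im,st=snap('wrist','w6');print(st['qpos'],heading(st)[0],st['position'],st['torque'])"
```

```text
t: 10.65
position: [618.8, 112.7, 202.8]
eef_rot: [0.4, 0.917, 0.003, 0.001]
force: [-10.3, 5.9, 6.3]
width: 51.4
t: 12.25
position: [619.3, 109.9, 208.9]
eef_rot: [-0.594, 0.804, -0.001, 0.002]
force: [0.0, -9.3, 0.7]
width: 51.5
[-0.01  0.33  1.5   0.    1.3  -2.86] [-107.11  162.89   15.04] [619.33 109.87 208.89] [-1.41  0.43  0.12]
```

View pics/w6.png

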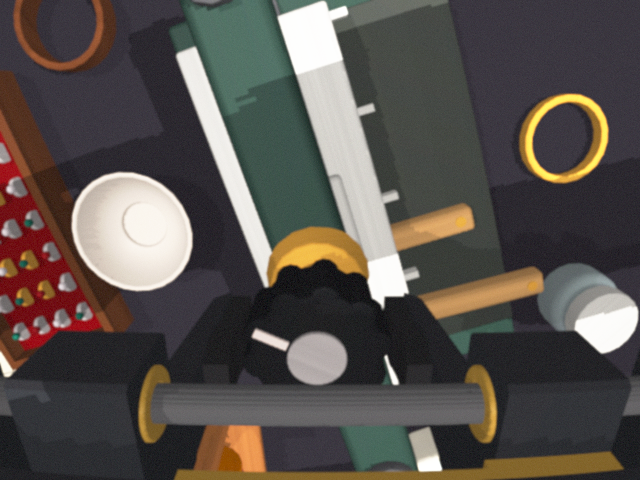

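Knob at roughly 305°, with the pointer about 15° behind the jaws from slip. Regrasping for the rest.

```bash
python3 -m inch '[[75,0,0,0,0],[75,0,0,0,0],[75,0,0,0,0],[75,0,0,0,8],[75,0,0,0,16],[75,0,0,0,24],[75,0,0,0,32],[75,0,0,0,40],[75,0,0,0,48],[75,0,0,0,56],[75,0,0,0,64],[75,0,0,0,72],[75,0,0,0,80],[75,0,0,0,88],[75,0,0,0,96],[75,0,0,0,104],[75,0,0,0,112],[75,0,0,0,120],[75,0,0,0,128],[75,0,0,0,136]]'
python3 -c "
from h import *
np.set_printoptions(precision=2,suppress=True)
im,st=snap('wrist','w7');print(st['qpos'],heading(st)[0],st['position'],st['torque'], delta([620.4,110.4,206],st))"
python3 -m inch '[[40,0,0,2,0],[40,0,0,2,0],[40,0,0,2,0],[40,0,0,2,0],[40,0,0,2,0],[40,0,0,1.6,-8],[40,0,0,1.2,-16],[40,0,0,0.8,-24],[40,0,0,0.4,-32],[40,0,0,0,-40],[40,0,0,-0.4,-48],[40,0,0,-0.8,-56],[40,0,0,-1.2,-64]]'
python3 -c "
from h import *
np.set_printoptions(precision=2,suppress=True)
im,st=snap('wrist','w8');print(st['qpos'],heading(st)[0],st['position'],st['torque'])
a=load('w7')[0];b=load('w8')[0];cv2.imwrite('pics/w78.png',cv2.resize(np.hstack([a,b])[:,:,::-1],(800,300)))"
```

```text
t: 14.3
position: [619.3, 110.4, 208.9]
eef_rot: [0.527, 0.85, 0.002, 0.002]
force: [0.4, -0.5, 0.3]
width: 75.0
[-0.01  0.33  1.5   0.    1.3  -0.47] [116.38  26.38  17.53] [619.33 110.38 208.89] [-0.02  0.03 -0.08] [-0.45  0.95  2.9 ]
t: 15.65
position: [620.3, 111.4, 210.1]
eef_rot: [-0.003, 1.0, 0.002, 0.004]
force: [4.6, 4.2, -2.5]
width: 51.2
[-0.01  0.33  1.5   0.    1.3  -1.59] [-179.61   90.39   24.76] [620.33 111.38 210.07] [ 0.59 -0.8  -0.14]
```

View pics/w78.png

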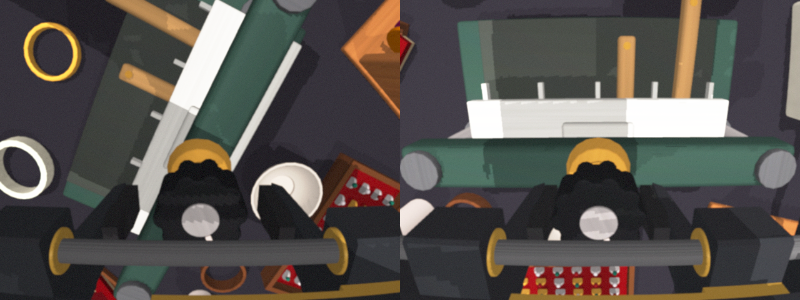

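```bash
python3 -m inch '[[40,0,0,-0.4,-8],[40,0,0,-0.8,-16],[40,0,0,-1.2,-24],[40,0,0,-1.6,-32]]'
python3 -c "
from h import *
st=r.get_state();print(st['torque'],heading(st)[0]);snap('wrist','w9')"
python3 -m inch '[[40,0,0,-0.4,-8],[40,0,0,-0.6,-16],[40,0,0,-0.6,-24],[40,0,0,-0.6,-32],[40,0,0,-0.6,-40]]'
python3 -c "
from h import *
st=r.get_state();print(st['torque'],heading(st)[0]);snap('wrist','w10')
a=load('w9')[0];b=load('w10')[0];cv2.imwrite('pics/w910.png',cv2.resize(np.hstack([a,b])[200:,:,::-1],(800,175)))"
```

```text
t: 16.1
position: [619.8, 111.4, 211.0]
eef_rot: [-0.285, 0.959, 0.001, 0.004]
force: [-1.0, -1.2, -3.5]
width: 51.3
[-0.08755516  0.27880241 -1.12279348] [-146.88798601  123.11202465   33.29904806]
t: 16.65
position: [619.6, 110.6, 210.7]
eef_rot: [-0.599, 0.801, -0.0, 0.003]
force: [1.3, -3.2, -4.5]
width: 51.2
[-0.55759054  0.01068834 -1.13679545] [-106.39270469  163.60616243   33.11514455]
```

View pics/w910.png

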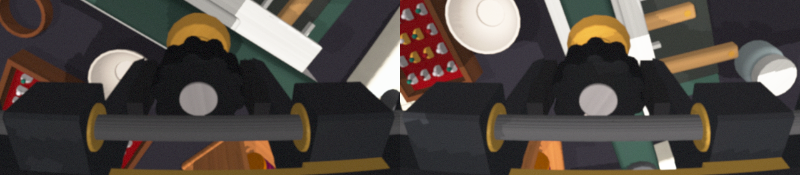

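```bash
python3 -m inch '[[88,0,0,0,0],[88,0,0,0,0],[88,0,0,0,0],[88,0,0,-20,0],[88,0,0,-60,8],[88,0,0,-90,16],[88,0,0,-90,24],[88,0,0,-90,32],[88,0,0,-90,40],[88,0,0,-90,48],[88,0,0,-90,56],[88,0,0,-90,64],[88,0,0,-90,70],[88,0,0,-90,70]]'
python3 -c "
from h import *
im,st=snap('wrist','w11');print(heading(st)[0],st['position'],st['qpos'])
im,s3=load('w3')
"

```

```text
t: 18.1
position: [619.2, 110.5, 301.1]
eef_rot: [-0.034, 0.999, 0.002, 0.003]
force: [0.3, -0.3, -0.1]
width: 88.0
[-176.07933205   93.92172002   30.63849437] [619.20143684 110.5111085  301.06173458] [-0.01351542  0.25726686  1.40601304  0.00354136  1.47254253 -1.65308671]
```

View pics/w11.png

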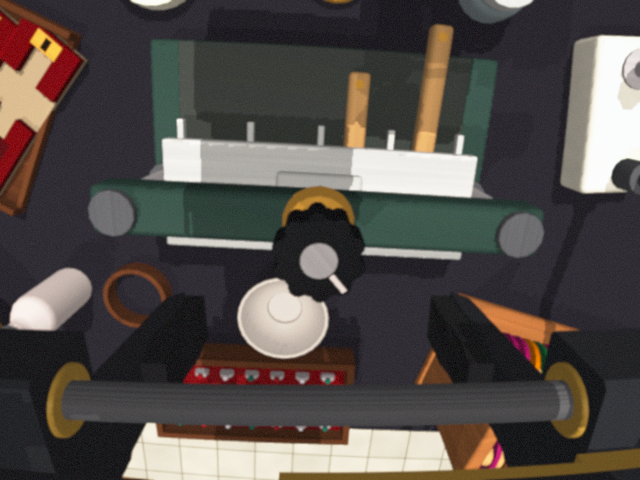

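```bash
python3 - <<'E'
from h import *
for n,z in (('w3',210),('w11',230)):
    im,st=load(n); c=im[190:320,260:390]; cv2.imwrite(f'pics/{n}z.png',cv2.resize(c[:,:,::-1],None,fx=3,fy=3,interpolation=cv2.INTER_CUBIC))
a=cv2.imread('pics/w3z.png');b=cv2.imread('pics/w11z.png');cv2.imwrite('pics/kz.png',np.hstack([a,b]))
def ang(n,c,p,z):
    im,st=load(n); q=onplane('wrist',[c,p],z,st); d=q[1]-q[0]; return np.degrees(np.arctan2(d[1],d[0])),q[0]
print(ang('w3',(315,252),(333,220),210),ang('w11',(319,260),(343,291),230))
E
```

```text
(np.float64(13.60394539378499), array([620.63043208, 111.13849606, 210.        ])) (np.float64(39.761204089242455), array([619.36916069, 112.10276919, 230.        ]))
```

View pics/kz.png

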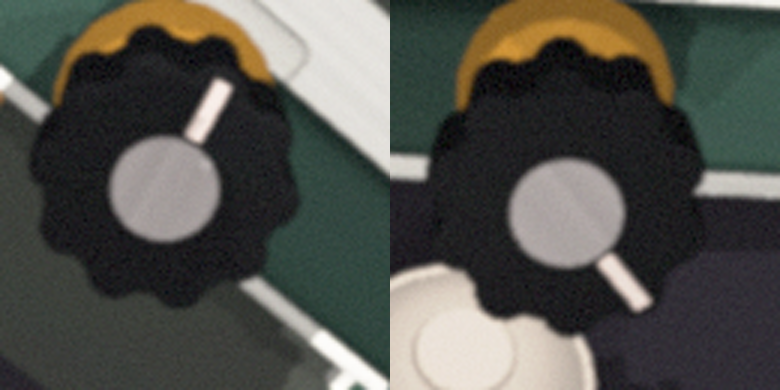

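```bash
python3 - <<'E'
from h import *
def ang(n,c,p,z):
    im,st=load(n); q=onplane('wrist',[c,p],z,st); d=q[1]-q[0]; return np.degrees(np.arctan2(d[1],d[0]))
a=ang('w3',(325,236),(334.3,218.3),210);b=ang('w11',(331.7,276),(345,292.7),230);print(a,b,np.radians(360+b-a))
E
```

```text
15.238423532792098 40.52234017956234 6.72447290046553
```

The pointer reads about 6.7 rad, which is close to the 6.6 limit, though the torque had reached the stop. I'll grip again and confirm against the stop.

```bash
python3 -m inch '[[88,1,0,45,0],[88,1,0,80,0],[88,1,0,90,0],[88,1,0,90,0],[40,1,0,90,0],[40,1,0,90,0],[40,1,0,90,0],[40,1,0,90,0],[40,1,0,90,0],[40,1,0,90,0],[40,1,0,90,0]]'
python3 -c "
from h import *
st=r.get_state();print(st['torque'],heading(st)[0]);snap('wrist','w12')"
python3 -m inch '[[40,0,0,-0.2,-5],[40,0,0,-0.4,-10]]'
python3 -c "
from h import *
st=r.get_state();print(st['torque'],heading(st)[0])"
python3 -m inch '[[40,0,0,-0.2,-5],[40,0,0,-0.4,-10],[40,0,0,-0.4,-10]]'
python3 -c "
from h import *
st=r.get_state();print(st['torque'],heading(st)[0]);snap('wrist','w13')"
python3 -m inch '[[40,0,0,-0.2,-8],[40,0,0,-0.4,-16],[40,0,0,-0.4,-20]]'
python3 -c "
from h import *
st=r.get_state();print(st['torque'],heading(st)[0]);snap('wrist','w14')
a=load('w12')[0];b=load('w14')[0];cv2.imwrite('pics/w124.png',cv2.resize(np.hstack([a,b])[200:,:,::-1],(800,175)))"
```

```text
t: 19.25
position: [619.0, 111.3, 211.8]
eef_rot: [-0.036, 0.999, 0.002, 0.004]
force: [-1.2, 3.3, 4.3]
width: 51.3
[ 0.69106636  0.13598081 -0.03928267] [-175.87060712   94.13098663   31.77554206]
t: 19.5
position: [619.2, 111.2, 211.8]
eef_rot: [-0.124, 0.992, 0.002, 0.004]
force: [3.0, 2.6, -0.8]
width: 51.4
[ 0.35832945 -0.36512628 -1.19088167] [-165.80198651  104.19929474   32.90588999]
t: 19.8
position: [619.0, 111.0, 211.5]
eef_rot: [-0.209, 0.978, 0.002, 0.004]
force: [0.1, 2.2, -2.1]
width: 51.5
[ 0.23830637 -0.13413901 -0.55084055] [-155.83034107  114.17040131   36.19774779]
t: 20.15
position: [618.7, 110.2, 211.2]
eef_rot: [-0.375, 0.927, 0.001, 0.003]
force: [1.3, 0.2, -2.1]
width: 51.2
[ 0.11194332 -0.20641783 -1.18149891] [-135.89893434  134.1006966    34.60506772]
```

View pics/w124.png

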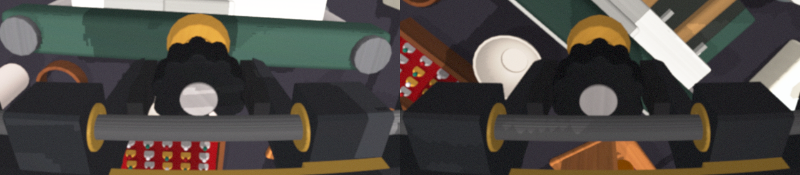

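```bash
python3 -m inch '[[88,0,0,0,0],[88,0,0,0,0],[88,0,0,0,0],[88,0,0,-20,0],[88,0,0,-60,0],[88,0,0,-90,8],[88,0,0,-110,16],[88,0,0,-120,24],[88,0,0,-120,32],[88,0,0,-120,40]]'
python3 -c "
from h import *
np.set_printoptions(precision=2,suppress=True)
im,st=snap('wrist','w15',(230,160,430,340),3);print(heading(st)[0],st['position'],delta([490,-270,340],st))
"

```

```text
t: 21.2
position: [618.2, 109.8, 332.1]
eef_rot: [-0.034, 0.999, 0.002, 0.003]
force: [0.3, -0.9, -0.3]
width: 87.9
[-176.14   93.86   26.23] [618.23 109.83 332.1 ] [ 153.42 -370.33   -9.96]
```

View pics/w15.png

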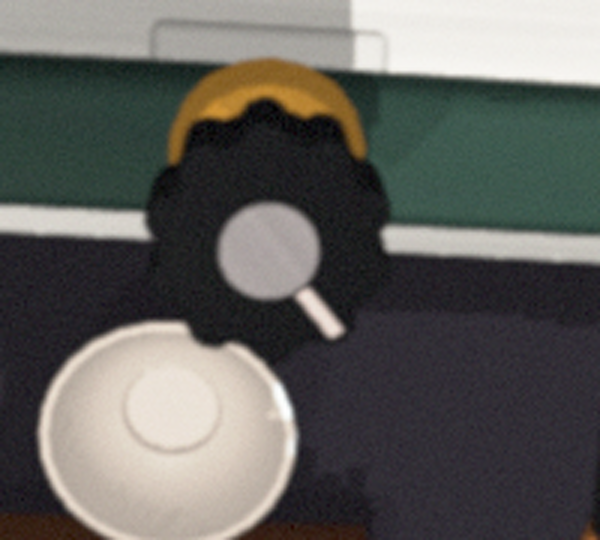

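The pointer hasn't moved, and torque rises at once when I turn it, so the knob is at its stop. Now the tray.

```bash
python3 -m inch '[[88,18,-44,-5,4],[88,36,-88,-10,8],[88,54,-132,-10,12],[88,72,-176,-10,16],[88,90,-220,-10,20],[88,108,-264,-10,24],[88,126,-308,-10,28],[88,140,-345,-10,28],[88,153,-370,-10,28],[88,153,-370,-10,28],[88,153,-370,-10,28]]'
python3 -c "
from h import *
np.set_printoptions(precision=2,suppress=True)
im,st=snap('wrist','w16');print(heading(st)[0],st['position'],st['qpos'])
"

```

```text
t: 22.35
position: [487.5, -268.9, 339.7]
eef_rot: [0.213, 0.977, 0.002, 0.003]
force: [0.1, 0.4, -0.1]
width: 87.4
[155.45  65.45  32.47] [ 487.49 -268.89  339.65] [-0.72  0.07  1.54  0.01  1.53 -1.86]
```

View pics/w16.png

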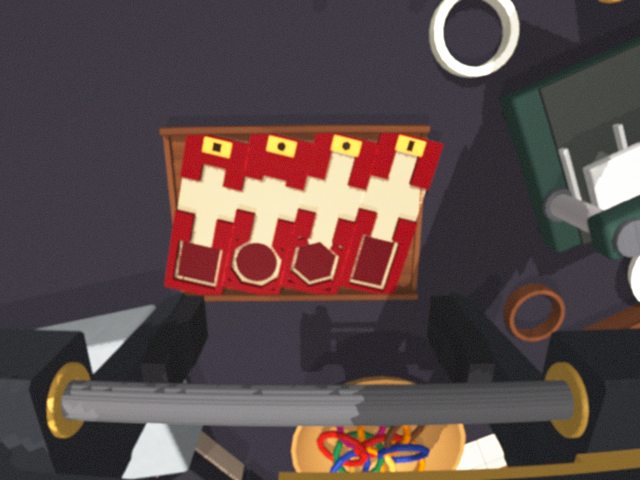

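```bash
python3 - <<'E'
from h import *
im,st=load('w16')
cv2.imwrite('pics/w16z.png',cv2.resize(im[125:305,160:450,::-1],None,fx=2.75,fy=2.75,interpolation=cv2.INTER_CUBIC))
E
```

```text
(no output)
```

View pics/w16z.png

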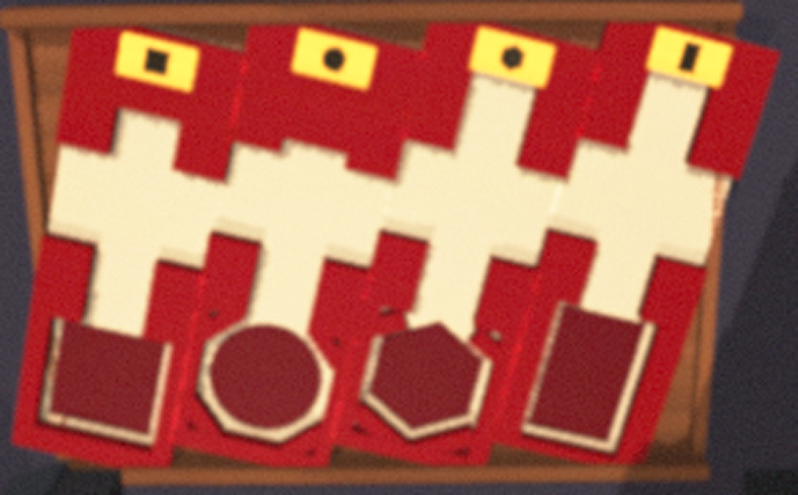

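```bash
python3 - <<'E'
from h import *
np.set_printoptions(precision=1,suppress=True)
im,st=load('w16')
f=lambda P:[(160+u/2.75,125+v/2.75) for u,v in P]
W=lambda P,z=19:onplane('wrist',f(P),z,st)
o=W([(563,303),(655,322),(612,452),(522,430)]); print('oblong rim',o[:,:2], [np.linalg.norm(o[i]-o[i-1]) for i in range(4)],o.mean(0))
sq=W([(56,318),(172,343),(155,445),(40,420)]); print('sq rim',[np.linalg.norm(sq[i]-sq[i-1]) for i in range(4)],sq.mean(0))
rr=W([(197,381),(334,381),(265,320),(265,442)]);print('round',rr[:,:2],rr.mean(0))
c,rad=[],0
b=W([(157,61),(334,58),(512,57),(690,56)]);print('brass',b)
for n,h,bb in (('obl',o.mean(0),b[3]),('sq',sq.mean(0),b[0]),('round',rr.mean(0),b[1])):
    d=h-bb; print(n,np.degrees(np.arctan2(d[1],d[0])),np.linalg.norm(d))
# trough edges
e=W([(48,145),(64,234)]);print(e)
# insert edges of oblong: right edge
e=W([(780,50),(650,465)]);d=e[1]-e[0];print('edge',np.degrees(np.arctan2(d[1],d[0])))
e=W([(72,28),(12,442)]);d=e[1]-e[0];print('edge',np.degrees(np.arctan2(d[1],d[0])))
# tray rims
e=W([(0,30),(740,10)],22);d=e[1]-e[0];print('rim near',np.degrees(np.arctan2(d[1],d[0]))-90)
E
```

```text
oblong rim [[ 571.4 -244.9]
 [ 595.5 -212.7]
 [ 644.1 -251.6]
 [ 617.7 -283.4]] [np.float64(60.18327425216148), np.float64(40.277570484250816), np.float64(62.21636257287118), np.float64(41.33520117564943)] [ 607.2 -248.2   19. ]
sq rim [np.float64(48.6276423557047), np.float64(50.19672173327258), np.float64(48.851266373421375), np.float64(51.368997108147255)] [ 522.5 -437.9   19. ]
round [[ 538.4 -401.4]
 [ 562.9 -347.7]
 [ 526.  -362. ]
 [ 576.1 -387.8]] [ 550.9 -374.7   19. ]
brass [[ 411.9 -351.9   19. ]
 [ 440.4 -287.9   19. ]
 [ 469.2 -224.1   19. ]
 [ 497.7 -159.6   19. ]]
obl -38.97476104532517 140.75538999641276
sq -37.84883417809843 140.06849221029103
round -38.16583150779839 140.54679871384434
[[ 422.5 -408.3   19. ]
 [ 457.6 -421.    19. ]]
edge -37.52185145332009
edge -38.4064879342186
rim near -23.19987861305738
```

```bash
python3 - <<'E'
from h import *
np.set_printoptions(precision=1,suppress=True)
im,st=load('w16')
W=lambda P,z=19:onplane('wrist',[(160+u/2.75,125+v/2.75) for u,v in P],z,st)
y=np.radians(-38.2); ex=np.array([np.cos(y),np.sin(y)]); ey=np.array([-ex[1],ex[0]])
for n,c,P in (('sq',(522.5,-437.9),[(62,145),(48,234),(178,175),(160,258)]),('round',(551,-375),[(232,145),(212,233),(345,170),(328,262)]),('hex',(579,-311),[(405,145),(383,233),(518,168),(490,255)]),('obl',(607.5,-248),[(580,145),(550,232),(690,165),(660,260)])):
    w=W(P)[:,:2]-np.array(c); print(n,np.c_[w@ex,w@ey].round(1).tolist())
# handle channel edges obl: left edge (655,75)-(630,150), right (708,90)-(690,165)
E
```

```text
sq [[-98.2, -33.0], [-59.9, -33.4], [-96.9, 15.3], [-60.6, 14.0]]
round [[-97.5, -32.6], [-59.7, -33.8], [-98.1, 13.9], [-58.7, 15.3]]
hex [[-96.1, -32.5], [-58.6, -32.9], [-97.8, 14.1], [-59.8, 12.2]]
obl [[-96.2, -31.2], [-58.5, -33.4], [-99.1, 14.6], [-57.8, 14.4]]
```

```bash
python3 - <<'E'
from h import *
np.set_printoptions(precision=1,suppress=True)
im,st=load('w11')
cv2.imwrite('pics/w11z.png',cv2.resize(im[10:260,300:500,::-1],None,fx=3,fy=2.4,interpolation=cv2.INTER_CUBIC))
hsv=cv2.cvtColor(im,cv2.COLOR_RGB2HSV); m=cv2.inRange(hsv,(8,90,90),(22,220,255)); m[170:]=0
n,l,s,c=cv2.connectedComponentsWithStats(m)
for i in range(1,n):
    if s[i,4]>300:
        ys,xs=np.where(l==i); 
        p=onplane('wrist',np.c_[xs,ys],60,st)[:,:2]
        (vx,vy,x0,y0)=cv2.fitLine(p.astype(np.float32),cv2.DIST_L2,0,.01,.01).ravel()
        print(s[i],(x0,y0),np.degrees(np.arctan2(vy,vx)),p.min(0),p.max(0))
E
```

```text
[  0   0  69  39 549] (np.float32(479.24677), np.float32(-145.01468)) 65.73505 [ 463.2 -177.7] [ 495.6 -113.5]
[ 412   24   41  128 2910] (np.float32(519.6347), np.float32(204.7767)) -1.5825607 [467.2 193.2] [574.4 215.9]
[ 29  27  34  78 659] (np.float32(506.85016), np.float32(-136.61435)) -1.3987634 [ 486.5 -151.1] [ 552.2 -119.9]
[ 344   72   27   76 1624] (np.float32(542.55817), np.float32(140.50302)) 0.6366628 [511.2 130.8] [575.1 150.5]
[  0 109  54  61 572] (np.float32(586.15485), np.float32(-156.84119)) -23.94113 [ 556.7 -189.5] [ 613.3 -132.7]
```

View pics/w11z.png

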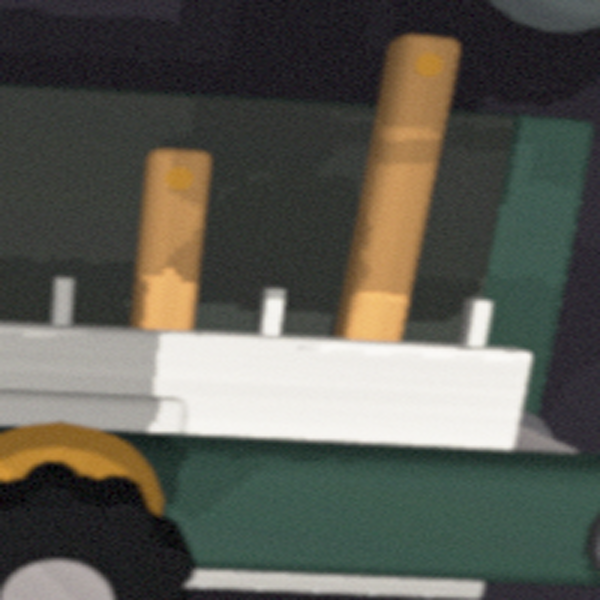

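Round slot seat ≈ (551,-375), oblong ≈ (607.6,-248), yaw ≈ -38°; the trough centre is 78 mm behind each seat. Now the round mirror, gripped 78 mm behind its head centre.

```bash
python3 -c "
from h import *
np.set_printoptions(precision=1,suppress=True)
print(delta([531,140.5,130]))"
```

```text
[130.9 388.6 211.5]
```

```bash
python3 -m inch '[[60,16,48,0,-4],[60,32,96,0,-8],[60,48,144,0,-12],[60,64,192,10,-16],[60,80,240,40,-20],[60,96,288,75,-24],[60,112,333,110,-24.5],[44,125,370,145,-24.5],[44,131,388,185,-24.5],[44,131,388.5,200,-24.5],[44,131,388.5,200,-24.5]]'
python3 -c "
from h import *
np.set_printoptions(precision=1,suppress=True)
im,st=snap('wrist','w17');print(heading(st)[0],st['position'],delta([531,140.5,55],st))
print(proj('wrist',[[510,140.5,60],[531,140.5,60],[560,140.5,60]],st))
"

```

```text
t: 23.5
position: [526.1, 143.9, 136.2]
eef_rot: [-0.003, 1.0, 0.002, -0.002]
force: [-1.0, -1.4, -0.9]
width: 44.2
[-179.6   90.4  137.3] [526.1 143.9 136.2] [-5.2 -3.7 81.2]
[[309.9 229.2]
 [309.8 265.7]
 [309.8 312.8]]
```

View pics/w17.png

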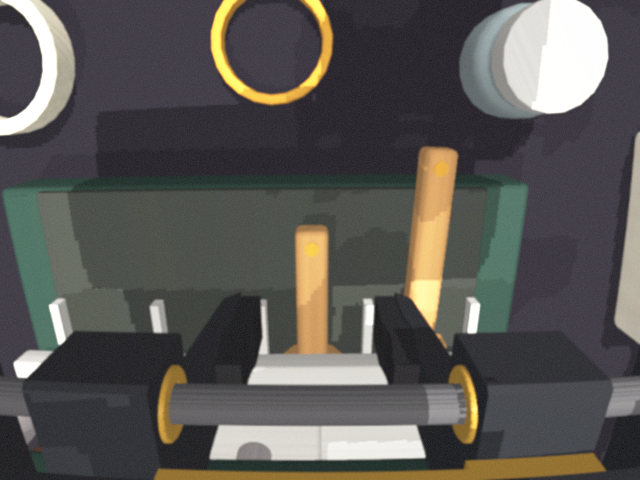

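```bash
python3 -m inch '[[44,-5,-2.5,30,0],[44,-5,-2.5,60,0],[44,-5,-2.5,78,0],[44,-5,-2.5,81,0],[44,-5,-2.5,81,0],[10,-5,-2.5,81,0],[10,-5,-2.5,81,0],[10,-5,-2.5,81,0],[10,-5,-2.5,81,0]]'
```

```text
t: 24.45
position: [533.9, 140.4, 59.3]
eef_rot: [-0.003, 1.0, 0.002, 0.001]
force: [-0.6, -0.3, 4.5]
width: 17.5
```

```bash
python3 -m inch '[[36,2,0,2,0],[36,2,0,5,0],[36,2,0,5,0],[36,2,0,5,0]]'; python3 -m inch '[[10,0,0,0,0],[10,0,0,0,0],[10,0,0,0,0],[10,0,0,0,0]]'; python3 -c "
from h import *
snap('wrist','w18')"
```

```text
t: 24.85
position: [531.6, 140.4, 53.9]
eef_rot: [-0.003, 1.0, 0.002, 0.0]
force: [-0.1, -0.9, 0.5]
width: 35.7
t: 25.25
position: [531.6, 140.4, 53.8]
eef_rot: [-0.003, 1.0, 0.002, 0.0]
force: [-0.0, -0.6, 0.6]
width: 17.9
```

View pics/w18.png

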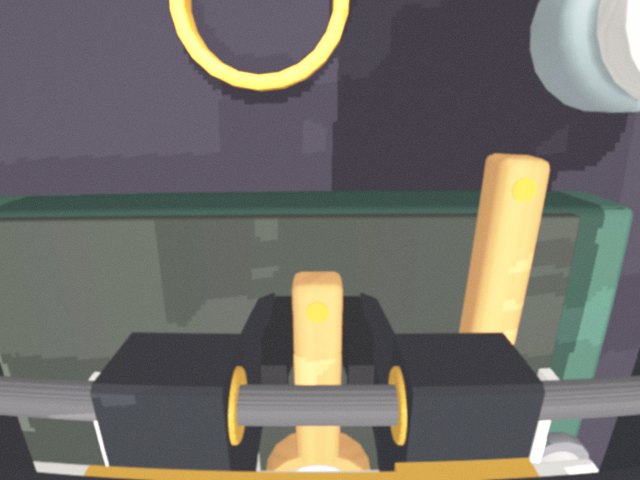

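The round handle is centred between the pads at (317,340). Lifting slightly and drawing it out.

```bash
python3 -m inch '[[10,0,0,-4,0],[10,0,0,-7,0],[10,0,0,-7,0],[10,20,0,-7,0],[10,40,0,-7,0],[10,60,0,-7,0],[10,80,0,-7,0],[10,100,0,-10,0],[10,105,0,-40,0],[10,105,0,-70,0],[10,105,0,-100,0],[10,105,0,-110,0],[10,105,0,-110,0]]'; python3 -c "
from h import *
np.set_printoptions(precision=1,suppress=True)
im,st=snap('wrist','w19');print(st['force'],st['width'],st['position'],heading(st)[0]);snap('side','d3',(180,110,460,320),2.8)"
```

```text
t: 26.6
position: [427.6, 139.5, 165.1]
eef_rot: [-0.003, 1.0, 0.002, 0.002]
force: [0.2, -0.5, -0.5]
width: 17.7
[ 0.2 -0.5 -0.5] 17.685118719604482 [427.6 139.5 165.1] [-179.7   90.3   39.1]
```

View pics/w19.png

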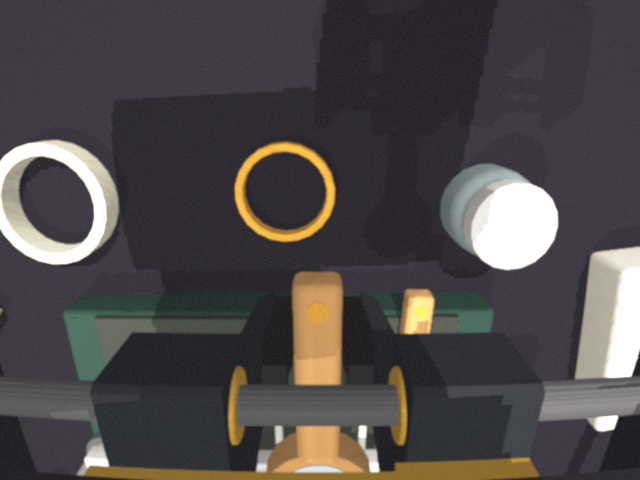

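View pics/d3.png

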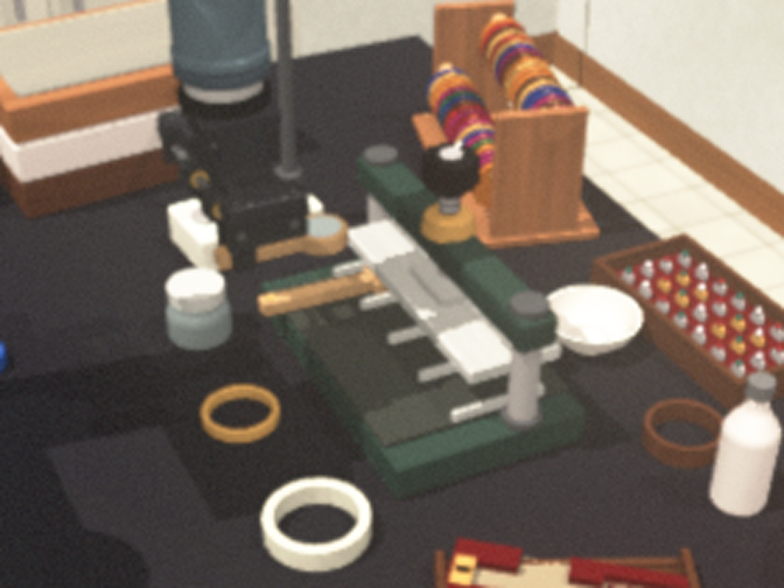

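```bash
python3 -c "
from h import *
np.set_printoptions(precision=1,suppress=True)
print(delta([489.5,-326.6,75]))"
```

```text
[ -61.3 -466.6   86. ]
```

```bash
python3 -m inch '[[10,-6,-40,-10,3],[10,-12,-85,-20,7],[10,-18,-132,-20,11],[10,-24,-179,-20,15],[10,-30,-226,-20,20],[10,-36,-273,-20,25],[10,-42,-320,-20,30],[10,-48,-367,-20,34],[10,-54,-410,0,38],[10,-58,-445,30,38.5],[10,-61,-462,60,38.5],[10,-61,-466,80,38.5],[10,-61,-466.5,86,38.5],[10,-61,-466.5,86,38.5]]'; python3 -c "
from h import *
np.set_printoptions(precision=1,suppress=True)
im,st=snap('wrist','w20');print(st['force'],st['width'],st['position'],heading(st)[0],delta([489.5,-326.6,20],st));snap('side','d4',(300,250,480,450),3)"
```

```text
t: 28.1
position: [487.8, -325.1, 72.3]
eef_rot: [0.327, 0.945, 0.003, -0.003]
force: [-0.2, 1.2, -0.8]
width: 17.9
[-0.2  1.2 -0.8] 17.861426390990903 [ 487.8 -325.1   72.3] [141.8  51.8 119.7] [-2.7 -0.3 52.3]
```

View pics/w20.png

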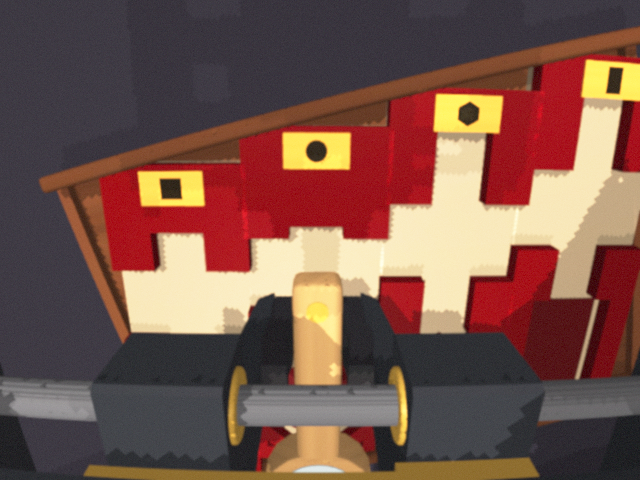

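View pics/d4.png

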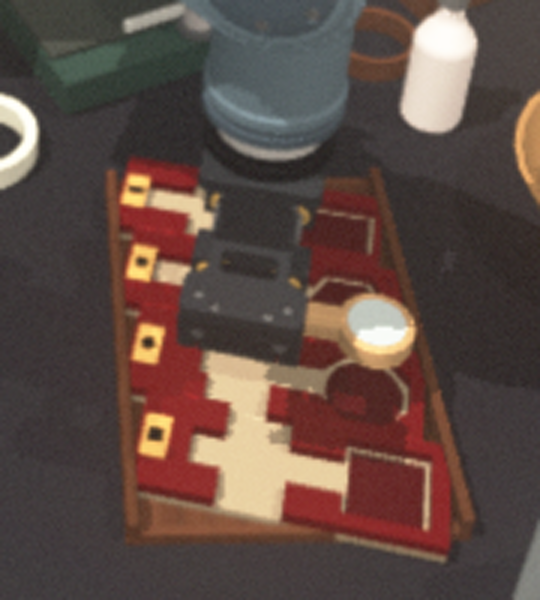

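The brass plate lines up with the handle at u≈316 and the yaw is square. Lowering.

```bash
python3 -m inch '[[10,-2.5,-0.3,15,0],[10,-2.5,-0.3,30,0],[10,-2.5,-0.3,42,0],[10,-2.5,-0.3,46,0],[10,-2.5,-0.3,46,0],[10,-2.5,-0.3,46,0]]'; python3 -c "
from h import *
np.set_printoptions(precision=1,suppress=True)
im,st=snap('wrist','w21');print(st['force'],st['width'],st['position'],heading(st)[0],delta([489.5,-326.6,20],st))"
```

```text
t: 28.8
position: [491.3, -327.8, 29.2]
eef_rot: [0.327, 0.945, 0.002, -0.001]
force: [-0.0, -1.2, -1.1]
width: 17.4
[-0.  -1.2 -1.1] 17.417754743744283 [ 491.3 -327.8   29.2] [141.8  51.8  97.6] [ 2.1 -0.2  9.2]
```

View pics/w21.png

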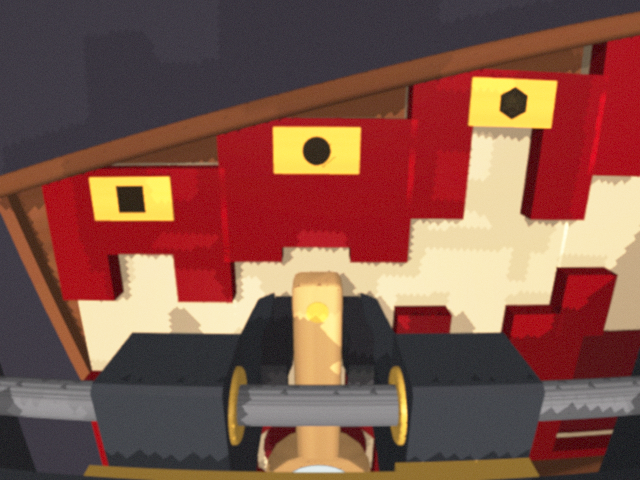

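```bash
python3 -m inch '[[10,2,-0.2,4,0],[10,2,-0.2,7,0],[10,2,-0.2,8,0],[10,2,-0.2,8,0]]'; python3 -c "
from h import *
np.set_printoptions(precision=1,suppress=True)
im,st=snap('wrist','w22');print(st['force'],st['width'],st['position'],heading(st)[0],delta([489.5,-326.6,20],st))"
```

```text
t: 29.25
position: [489.6, -326.8, 21.3]
eef_rot: [0.327, 0.945, 0.002, -0.001]
force: [-0.1, -0.2, -0.6]
width: 17.9
[-0.1 -0.2 -0.6] 17.86055482304629 [ 489.6 -326.8   21.3] [141.8  51.8  95. ] [0.2 0.1 1.3]
```

View pics/w22.png

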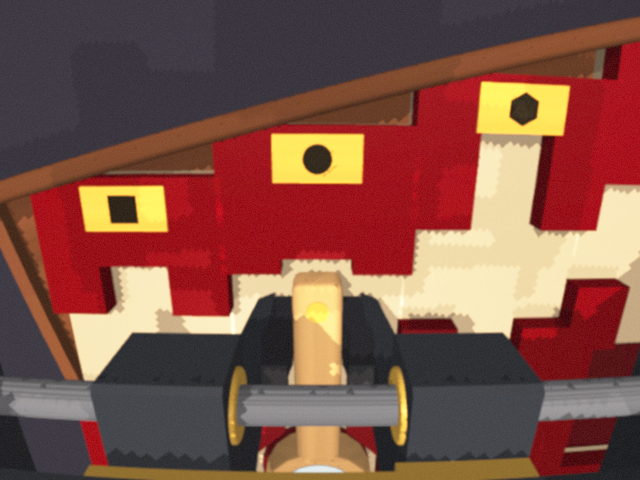

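```bash
python3 -m inch '[[10,0,0,1,0],[10,0,0,1.5,0],[36,0,0,1.5,0],[36,0,0,1.5,0],[36,0,0,1.5,0],[36,0,0,-20,0],[36,0,0,-65,0],[60,0,0,-110,0],[60,20,0,-140,0],[60,40,0,-180,0],[60,40,0,-180,0]]'; python3 -c "
from h import *
np.set_printoptions(precision=1,suppress=True)
im,st=snap('wrist','w23');print(st['force'],st['width'],st['position'],heading(st)[0],delta([530,205,140],st));snap('scene','s3',(220,220,440,400),3.5)"
```

```text
t: 30.4
position: [459.5, -303.7, 207.7]
eef_rot: [0.327, 0.945, -0.001, 0.004]
force: [1.3, -1.4, -0.0]
width: 60.0
[ 1.3 -1.4 -0. ] 60.02023822864227 [ 459.5 -303.7  207.7] [141.9  51.9 -29.1] [259.2 443.6  66.4]
```

View pics/w23.png

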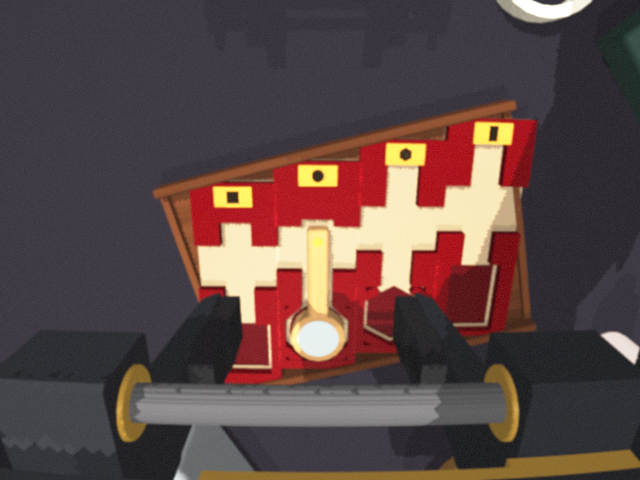

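View pics/s3.png

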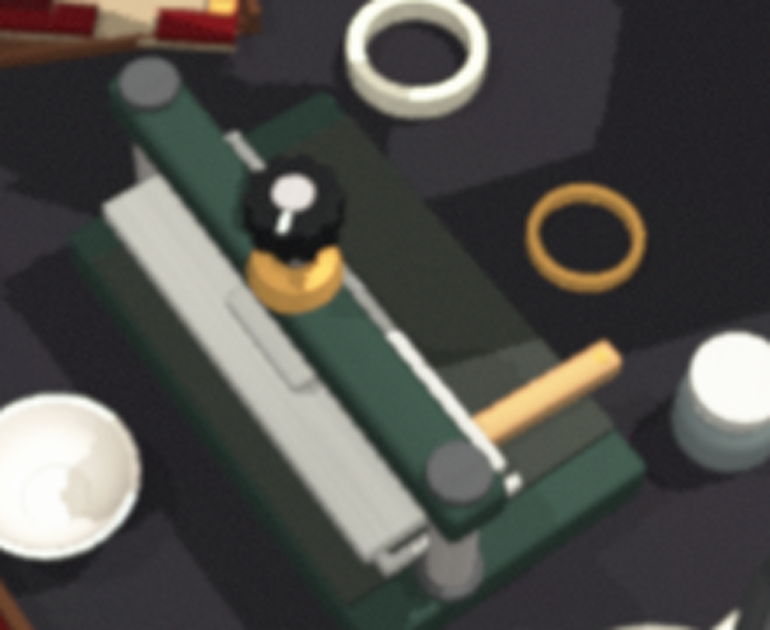

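Round mirror is straight in its slot at (318,335). The oblong mirror is untouched in the press, so that's next.

```bash
python3 -m inch '[[44,26,44,-20,-4],[44,52,88,-20,-8],[44,78,132,-20,-12],[44,104,177,-20,-16],[44,130,221,-20,-20],[44,156,265,-20,-24],[44,182,310,-20,-28],[44,208,354,-10,-32],[44,234,398,10,-36],[44,250,430,40,-38],[44,259,443,66,-38],[44,259,443.5,66,-38],[44,259,443.5,66,-38]]'; python3 -c "
from h import *
np.set_printoptions(precision=1,suppress=True)
im,st=snap('wrist','w24');print(heading(st)[0],st['position'],delta([531,204.6,54],st))
print(proj('wrist',[[467.5,205,60],[531,205,60],[560,205,60]],st))"
```

```text
t: 31.8
position: [527.9, 205.9, 135.1]
eef_rot: [0.001, 1.0, -0.0, -0.001]
force: [0.5, -0.7, 0.2]
width: 43.8
[ 179.9   89.9 -173.9] [527.9 205.9 135.1] [-3.4 -1.3 81.1]
[[314.6 145.3]
 [314.9 263.4]
 [315.1 310.9]]
```

View pics/w24.png

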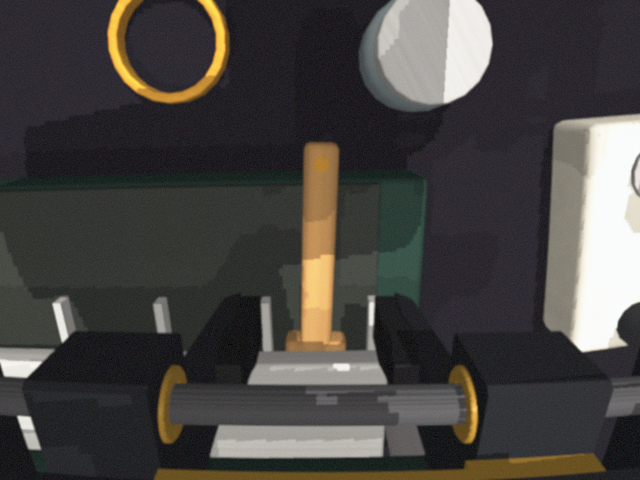

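```bash
python3 -m inch '[[44,-3.4,0.5,30,1.5],[44,-3.4,0.5,60,1.5],[44,-3.4,0.5,78,1.5],[44,-3.4,0.5,81,1.5],[44,-3.4,0.5,81,1.5]]';python3 -c "
from h import *
np.set_printoptions(precision=1,suppress=True)
st=r.get_state();print(st['position'],st['force'],delta([531,206.5,54],st))"
```

```text
t: 32.35
position: [533.4, 204.8, 56.8]
eef_rot: [0.015, 1.0, 0.0, 0.001]
force: [0.3, 0.4, 0.3]
width: 44.4
[533.4 204.8  56.8] [0.3 0.4 0.3] [2.4 1.6 2.8]
```

```bash
python3 -m inch '[[40,2,1.5,2.5,0],[40,2,1.5,2.5,0],[10,2,1.5,2.5,0],[10,2,1.5,2.5,0],[10,2,1.5,2.5,0],[10,2,1.5,2.5,0]]'; python3 -c "
from h import *
np.set_printoptions(precision=1,suppress=True)
im,st=snap('wrist','w25');print(st['position'],st['force'])"
```

```text
t: 32.95
position: [531.6, 206.5, 54.6]
eef_rot: [0.015, 1.0, 0.0, 0.001]
force: [-1.2, 0.4, 2.6]
width: 17.5
[531.6 206.5  54.6] [-1.2  0.4  2.6]
```

View pics/w25.png

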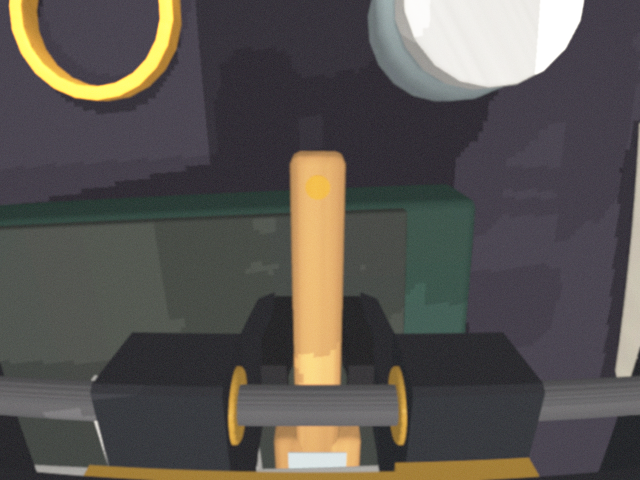

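```bash
python3 -m inch '[[10,0,0,-4,0],[10,0,0,-7,0],[10,0,0,-7,0],[10,20,-1,-7,0],[10,40,-3,-7,0],[10,60,-5,-7,0],[10,73,-6,-8,0],[10,78,-8,-25,0],[10,82,-10,-60,0],[10,85,-15,-100,0],[10,85,-15,-115,0],[10,85,-15,-115,0]]'; python3 -c "
from h import *
np.set_printoptions(precision=1,suppress=True)
im,st=snap('wrist','w26');print(st['force'],st['width'],st['position'],heading(st)[0])
y=np.radians(-38.2);d=np.array([np.cos(y),np.sin(y)])
t=np.array([607.6,-247.8])-78.2*d;print(t,delta([*t,75],st))"
```

```text
t: 34.2
position: [447.8, 194.4, 172.2]
eef_rot: [0.015, 1.0, 0.001, 0.004]
force: [0.3, 0.1, -1.5]
width: 17.8
[ 0.3  0.1 -1.5] 17.799254964948116 [447.8 194.4 172.2] [178.3  88.3   9.6]
[ 546.1 -199.4] [-109.5 -390.8   97.5]
```

View pics/w26.png

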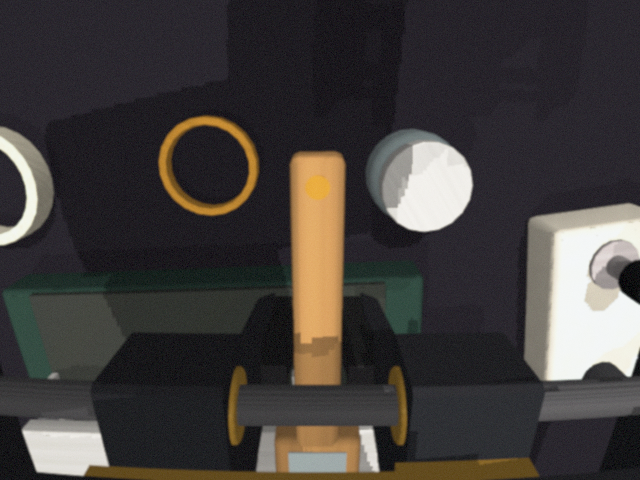

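```bash
python3 -m inch '[[10,0,-40,-15,3],[10,0,-85,-30,7],[10,0,-132,-30,11],[10,0,-179,-30,15],[10,0,-226,-30,20],[10,-10,-273,-30,25],[10,-35,-315,-30,30],[10,-65,-350,-20,34],[10,-90,-375,0,36.5],[10,-105,-388,30,36.5],[10,-109,-391,60,36.5],[10,-109.5,-391,85,36.5],[10,-109.5,-391,94,36.5],[10,-109.5,-391,94,36.5]]'; python3 -c "
from h import *
np.set_printoptions(precision=1,suppress=True)
im,st=snap('wrist','w27');print(st['force'],st['width'],st['position'],heading(st)[0],delta([546.1,-199.4,20],st))"
```

```text
t: 35.65
position: [542.7, -198.7, 73.4]
eef_rot: [0.328, 0.945, 0.002, -0.001]
force: [0.6, 0.4, -0.5]
width: 18.0
[ 0.6  0.4 -0.5] 18.044935178974356 [ 542.7 -198.7   73.4] [141.8  51.8  96.9] [-3.2  1.4 53.4]
```

View pics/w27.png

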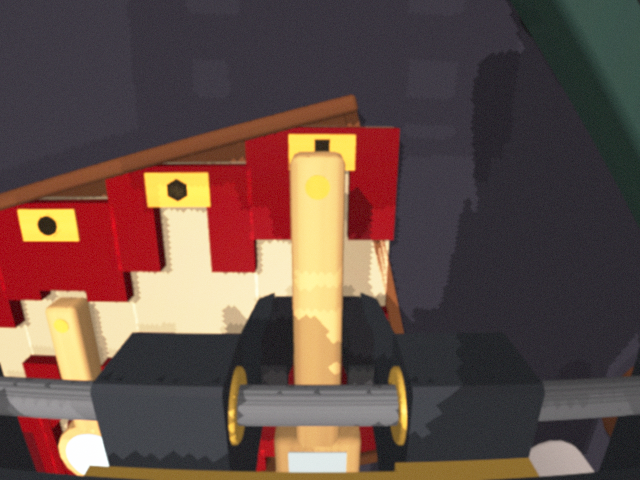

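```bash
python3 -m inch '[[10,-3,1.6,15,0],[10,-3,1.6,30,0],[10,-3,1.6,42,0],[10,-3,1.6,46,0],[10,-3,1.6,46,0],[10,-3,1.6,46,0]]'; python3 -c "
from h import *
np.set_printoptions(precision=1,suppress=True)
im,st=snap('wrist','w28');print(st['force'],st['width'],st['position'],heading(st)[0],delta([546.1,-199.4,20],st))"
```

```text
t: 36.3
position: [547.6, -200.0, 29.7]
eef_rot: [0.327, 0.945, 0.001, 0.001]
force: [-0.4, -0.7, -1.1]
width: 17.7
[-0.4 -0.7 -1.1] 17.742114135862344 [ 547.6 -200.    29.7] [141.8  51.8  32.8] [ 1.5 -0.5  9.7]
```

View pics/w28.png

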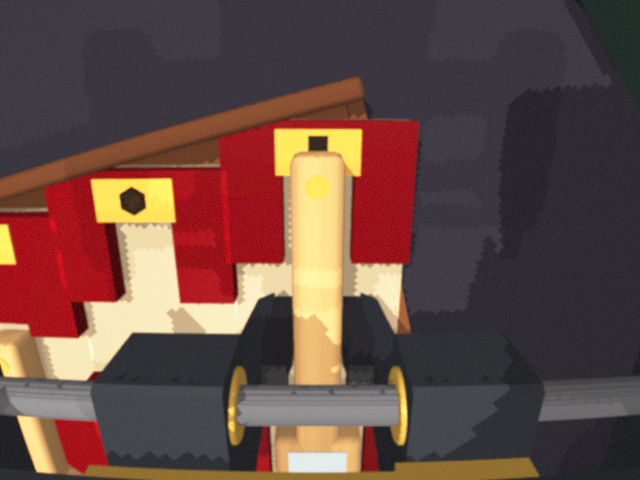

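```bash
python3 -m inch '[[10,1.5,-0.3,4,0],[10,1.5,-0.3,7,0],[10,1.5,-0.3,8,0],[10,1.5,-0.3,8,0]]'; python3 -c "
from h import *
np.set_printoptions(precision=1,suppress=True)
im,st=snap('wrist','w29');print(st['force'],st['width'],st['position'],heading(st)[0],delta([546.1,-199.4,20],st))"
```

```text
t: 36.75
position: [546.3, -199.3, 21.7]
eef_rot: [0.327, 0.945, 0.001, 0.001]
force: [-0.3, 0.1, -0.2]
width: 17.6
[-0.3  0.1 -0.2] 17.63672538363242 [ 546.3 -199.3   21.7] [141.8  51.8  32.4] [ 0.  -0.2  1.7]
```

View pics/w29.png

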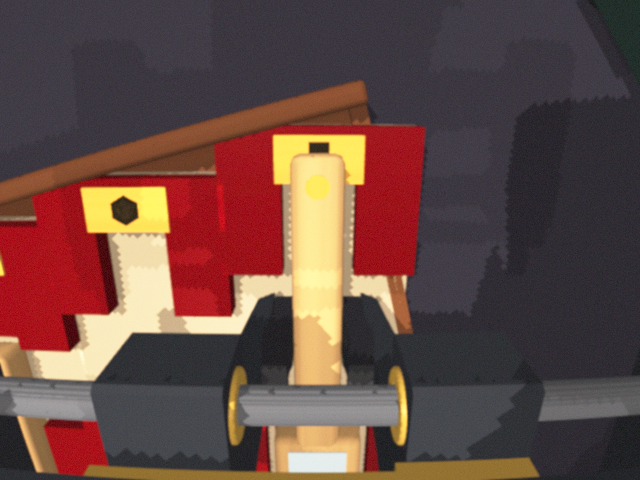

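```bash
python3 - <<'E'
from h import *
np.set_printoptions(precision=1,suppress=True)
y=np.radians(-38.2); ex=np.array([np.cos(y),np.sin(y)]); ey=np.array([-ex[1],ex[0]])
im,st=load('w29')
def L(n,uv,z,c): 
    im,st=load(n); w=onplane('wrist',[uv],z,st)[0,:2]-c; return np.array([w@ex,w@ey])
c=np.array([607.6,-247.8])
print('handle end',L('w29',(317,154),27,c),'plate bottom',L('w29',(317,184),19,c),'plate centre',L('w29',(319,160),19,c))
c=np.array([551,-375.])
print('round end',L('w22',(317,272),27,c),'slot end',L('w22',(317,262),19,c),'plate',L('w22',(317,158),19,c))
# w25 handle end in press
im,st=load('w25'); print(onplane('wrist',[(317,152)],60,st),st['position'])
im,st=load('w18'); print(onplane('wrist',[(317,272)],60,st),st['position'])
E
python3 - <<'E'
from h import *
im,_=load('w16')
cv2.imwrite('pics/w16y.png',cv2.resize(im[125:200,370:450,::-1],None,fx=8,fy=8,interpolation=cv2.INTER_CUBIC))
E
```

```text
handle end [-143.5    0.2] plate bottom [-132.4    0.2] plate centre [-140.5    0.9]
round end [-103.4   -0.1] slot end [-104.    -0.1] plate [-141.1   -0.1]
[[465.7 208.5  60. ]] [531.6 206.5  54.6]
[[506.  140.2  60. ]] [531.6 140.4  53.8]
```

View pics/w16y.png

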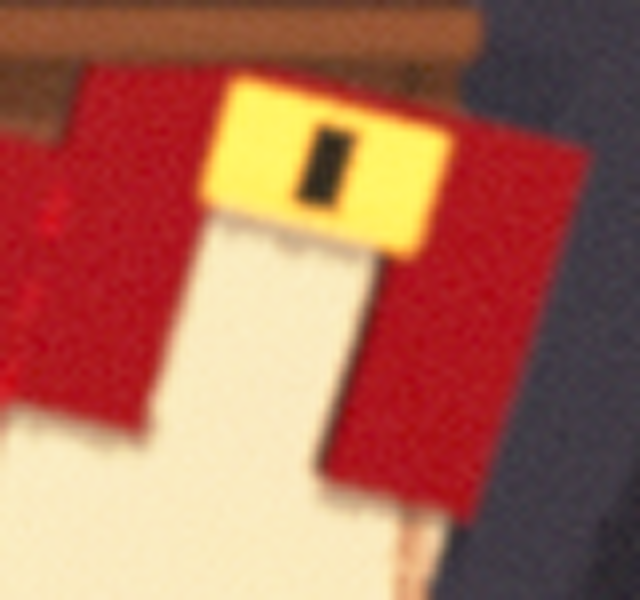

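The handle is over the plate with no contact force, so the plate doesn't obstruct. Lowering the last bit and releasing.

```bash
python3 -m inch '[[10,0,0,1,0],[10,0,0,1.8,0],[10,0,0,1.8,0],[36,0,0,1.8,0],[36,0,0,1.8,0],[36,0,0,1.8,0],[36,0,0,-20,0],[36,0,0,-65,0],[60,0,0,-110,0],[60,20,-50,-140,0],[60,60,-90,-180,0],[60,80,-100,-180,0],[60,80,-100,-180,0]]'; python3 -c "
from h import *
np.set_printoptions(precision=1,suppress=True)
im,st=snap('wrist','w30');print(st['force'],st['width'],st['position'],heading(st)[0])
im,_=snap('side','d5',(320,290,470,445),3.8);im,_=snap('scene','s5',(180,120,310,250),4.5)"
```

```text
t: 38.1
position: [418.4, -229.1, 203.8]
eef_rot: [0.328, 0.945, 0.0, 0.002]
force: [1.1, 0.2, -0.5]
width: 59.6
[ 1.1  0.2 -0.5] 59.59320137538908 [ 418.4 -229.1  203.8] [141.6  51.6 -13.2]
```

View pics/w30.png

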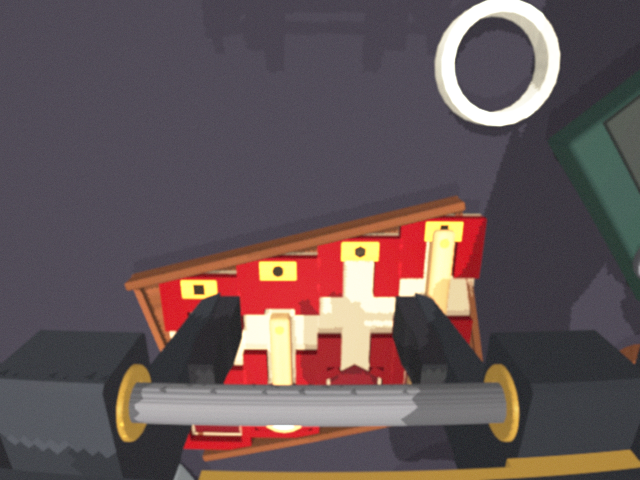

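View pics/d5.png

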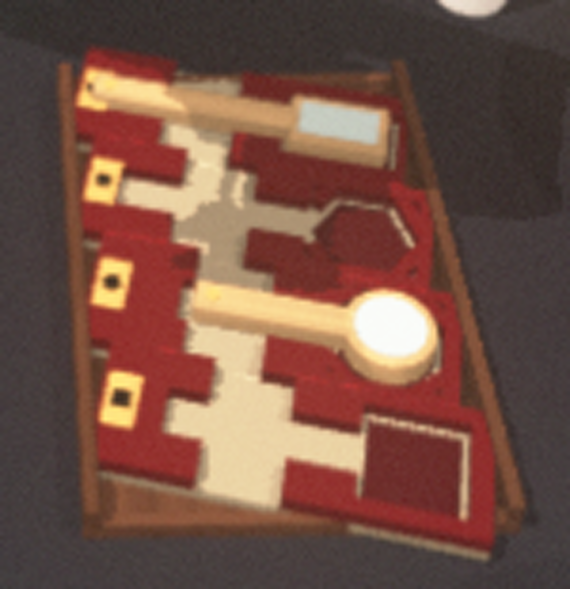

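View pics/s5.png

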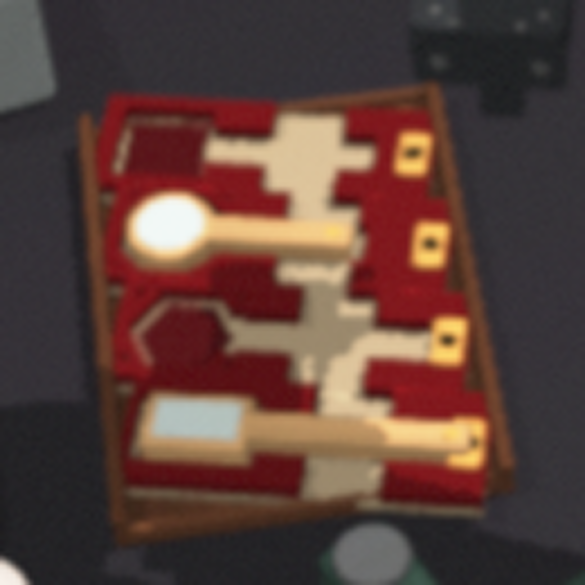

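```bash
python3 - <<'E'
from h import *
np.set_printoptions(precision=1,suppress=True)
y=np.radians(-38.2); ex=np.array([np.cos(y),np.sin(y)]); ey=np.array([-ex[1],ex[0]])
def s(u,v):return (180+u/4.5,120+v/4.5)
def d(u,v):return (320+u/3.8,290+v/3.8)
def go(n,a,b,c):
    X,e=tri([('scene',a,None),('side',b,None)]); w=X[:2]-c; print(n,X,e[0],'local',w@ex,w@ey)
R0=np.array([551,-375.]);O=np.array([607.6,-247.8])
go('round glass',s(169,225),d(392,323),R0)
go('round end top',s(350,236),d(196,297),R0)
go('obl glass',s(198,419),d(343,124),O)
go('obl end',s(484,440),d(92,91),O)
# known slot reference in the same images: sq rim corners top, hex rim
go('obl plate',s(468,442),d(90,88),O)
go('round plate',s(430,244),d(112,282),R0)
go('sq rim far +y',s(122,114),d(470,432),np.array([522.5,-437.9]))
E
```

```text
round glass [ 554.  -375.4   26.8] 0.41080998267906127 local 2.603003028384768 1.5844517297353482
round end top [ 474.5 -316.5   21.9] 0.35201933661514095 local -96.34066521517569 -1.3117231574272123
obl glass [ 607.8 -249.1   25.4] 1.6086028386823608 local 0.9222964661665569 -0.8923067534780316
obl end [ 492.2 -159.4   18.9] 3.3964229733474305 local -145.3476670336694 -1.9240507927572348
obl plate [ 495.9 -160.    19.8] 1.3750452027717168 local -142.07300884400223 -0.04287022584057547
round plate [ 440.6 -288.4   19.9] 0.24237780744607706 local -140.37173855082554 -0.2189594066270993
sq rim far +y [ 541.4 -450.7   42.8] 1.3061805132132738 local 22.792815881460392 1.6318759821909519
```

```bash
python3 -m inch '[[88,-20,0,-40,0],[88,-35,0,-85,0],[88,-45,5,-125,0],[88,-45,5,-130,0],[88,-45,5,-130,0]]'; python3 - <<'E'
from h import *
np.set_printoptions(precision=1,suppress=True)
im,st=snap('wrist','w31');print(st['position'],heading(st)[0])
cv2.imwrite('pics/w31z.png',cv2.resize(im[140:330,150:470,::-1],None,fx=2.5,fy=2.5,interpolation=cv2.INTER_CUBIC))
E
```

```text
t: 38.75
position: [460.8, -253.2, 331.9]
eef_rot: [0.327, 0.945, 0.001, 0.002]
force: [-0.4, -0.2, -0.8]
width: 87.7
[ 460.8 -253.2  331.9] [141.8  51.8   6. ]
```

View pics/w31z.png

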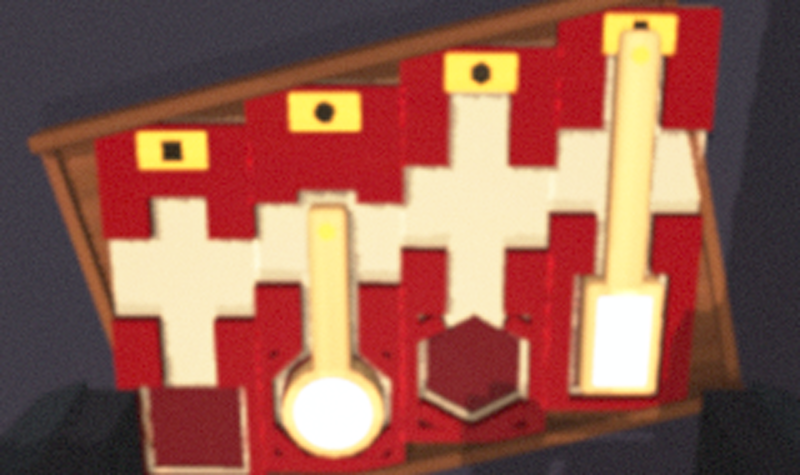

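```bash
python3 - <<'E'
from h import *
np.set_printoptions(precision=1,suppress=True)
y=np.radians(-38.2); ex=np.array([np.cos(y),np.sin(y)]); ey=np.array([-ex[1],ex[0]])
im,st=load('w31')
W=lambda P,z:onplane('wrist',[(150+u/2.5,140+v/2.5) for u,v in P],z,st)[:,:2]
L=lambda P,z,c:((W(P,z)-c)@np.c_[ex,ey])
R0=np.array([551,-375.]);O=np.array([607.6,-247.8])
print('round c,end',L([(332,411),(327,208)],26,R0),'plate',L([(324,111)],19,R0))
print('obl corners',L([(587,278),(660,280),(655,392),(580,390)],26,O).mean(0),'end',L([(640,32)],26,O),'plate',L([(640,33)],19,O))
print('obl rim left edge',L([(580,275),(570,393)],19,O))
print('to switch',delta([481.5,406,290],st))
E
```

```text
round c,end [[  1.3   0.2]
 [-98.6   0.6]] plate [[-140.7   -0.2]]
obl corners [-2.8 -0.5] end [[-141.8   -0.4]] plate [[-140.5    1.1]]
obl rim left edge [[-30.3 -19.7]
 [ 29.7 -21.4]]
to switch [391.5 530.7  42.3]
```

Both mirrors are seated: within 3 mm along, 1 mm across, and flat at z≈26. Now to push the switch home.

```bash
python3 -m inch '[[30,24,33,10,-4],[10,50,68,15,-8],[0,78,105,20,-12],[0,106,143,20,-16],[0,134,181,20,-20],[0,162,219,20,-24],[0,190,257,20,-28],[0,218,295,20,-32],[0,246,333,20,-36],[0,274,371,20,-40],[0,302,409,20,-44],[0,330,447,30,-44],[0,355,481,35,-44],[0,375,508,40,-44],[0,388,526,42,-44],[0,391.5,530.5,80,-44],[0,391.5,530.5,120,-44],[0,391.5,530.5,140,-44],[0,391.5,530.5,140,-44]]'; python3 - <<'E'
from h import *
np.set_printoptions(precision=1,suppress=True)
im,st=snap('wrist','w32');print(st['position'],heading(st)[0],st['width'],delta([480.5,406,98],st))
E
```

```text
t: 40.7
position: [476.9, 405.0, 184.7]
eef_rot: [-0.051, 0.999, -0.002, -0.004]
force: [-0.5, 0.4, 0.2]
width: 0.7
[476.9 405.  184.7] [-174.2   95.8 -156. ] 0.6740130426092698 [-4.4  0.8 86.7]
```

View pics/w32.png

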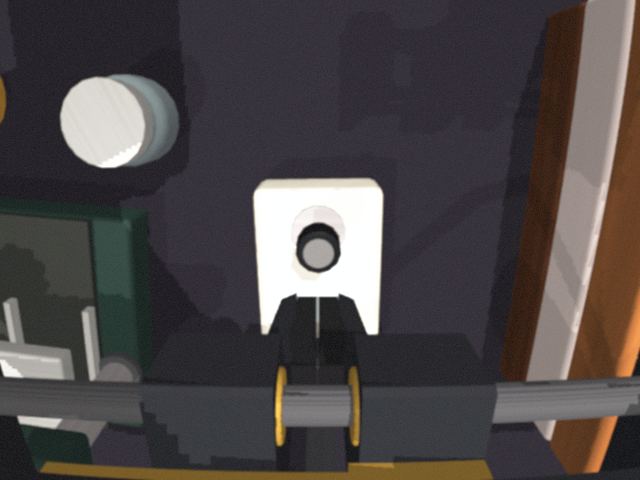

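```bash
python3 -m inch '[[0,-4.5,0.3,40,0],[0,-4.5,0.3,70,0],[0,-4.5,0.3,82,0],[0,-4.5,0.3,84,0]]'; python3 -m inch '[[0,0,0,4,0],[0,0,0,8,0]]'; python3 -m inch '[[0,0,0,3,0],[0,0,0,5,0]]'
```

```text
t: 41.15
position: [482.2, 406.1, 103.0]
eef_rot: [-0.051, 0.999, -0.001, -0.003]
force: [0.8, -0.3, -0.6]
width: 0.4
t: 41.35
position: [483.5, 406.9, 97.3]
eef_rot: [-0.051, 0.999, -0.0, -0.001]
force: [-1.3, -0.4, 5.6]
width: 0.6
t: 41.55
position: [484.0, 407.3, 93.8]
eef_rot: [-0.051, 0.999, 0.0, -0.0]
force: [-2.1, -2.9, 4.8]
width: 0.7
```

Contact is made at TCP z≈98 and the knob is moving. Continuing to the home stop, TCP ≈84.

```bash
python3 -m inch '[[0,0,0,3,0],[0,0,0,6,0]]'; python3 -m inch '[[0,0,0,2,0],[0,0,0,4,0],[0,0,0,4,0]]'
```

```text
t: 41.75
position: [484.1, 407.3, 88.6]
eef_rot: [-0.051, 0.999, 0.0, -0.0]
force: [-2.9, -1.8, 5.1]
width: 0.5
t: 42.05
position: [484.2, 407.4, 85.4]
eef_rot: [-0.051, 0.999, 0.0, -0.0]
force: [-5.2, -3.1, 8.4]
width: 0.5
```

```bash
python3 -m inch '[[0,0,0,2,0],[0,0,0,2,0]]'; python3 -m inch '[[0,0,0,2,0],[0,0,0,2,0]]'
```

```text
t: 42.25
position: [484.3, 407.5, 85.3]
eef_rot: [-0.051, 0.999, 0.0, 0.0]
force: [-7.5, -5.0, 15.8]
width: 0.1
t: 42.45
position: [484.3, 407.5, 85.3]
eef_rot: [-0.051, 0.999, 0.0, 0.0]
force: [-7.4, -4.7, 17.1]
width: 0.2
```

```bash
python3 -m inch '[[0,0,0,4,0],[0,0,0,4,0]]'; python3 -m inch '[[0,0,0,-15,0],[0,0,0,-60,0],[0,0,0,-110,0],[40,0,0,-150,0],[40,0,0,-190,0],[40,10,-10,-210,0],[40,10,-10,-210,0]]'; python3 - <<'E'
from h import *
np.set_printoptions(precision=1,suppress=True)
im,st=snap('wrist','w33');print(st['position'],st['force'])
snap('scene','s6');im,_=snap('side','d6')
cv2.imwrite('pics/d6a.png',cv2.resize(im[120:290,220:420,::-1],None,fx=3.5,fy=3.5,interpolation=cv2.INTER_CUBIC))
cv2.imwrite('pics/d6b.png',cv2.resize(im[295:440,325:465,::-1],None,fx=4,fy=4,interpolation=cv2.INTER_CUBIC))
E
```

```text
t: 42.65
position: [484.5, 407.6, 85.1]
eef_rot: [-0.051, 0.999, -0.0, 0.0]
force: [-12.0, -9.1, 28.4]
width: -0.0
t: 43.35
position: [476.8, 397.3, 299.4]
eef_rot: [-0.051, 0.999, 0.001, 0.004]
force: [0.6, 0.4, 0.1]
width: 29.8
[476.8 397.3 299.4] [0.6 0.4 0.1]
```

View pics/d6a.png

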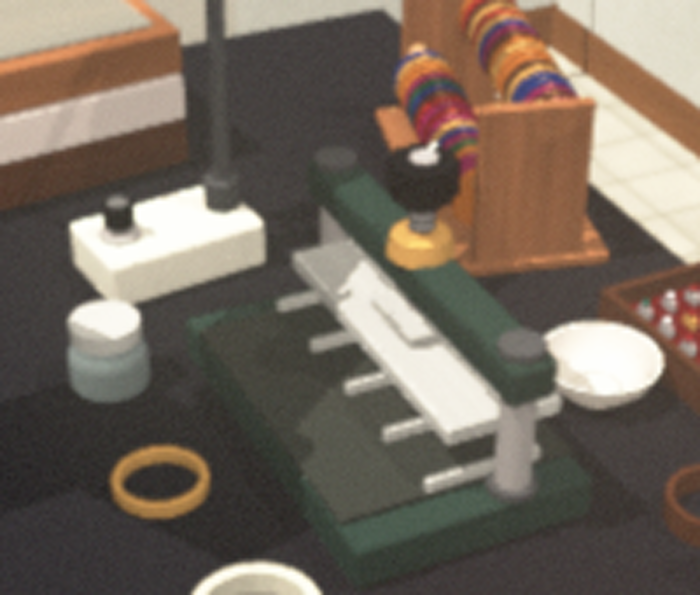

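View pics/d6b.png

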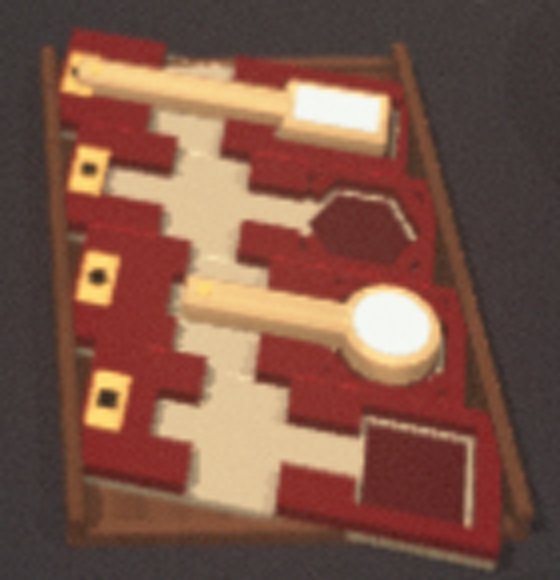

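View pics/s6.png

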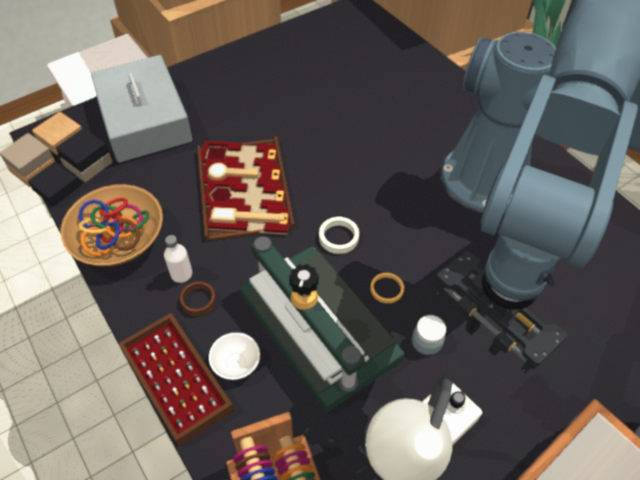

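View pics/w33.png

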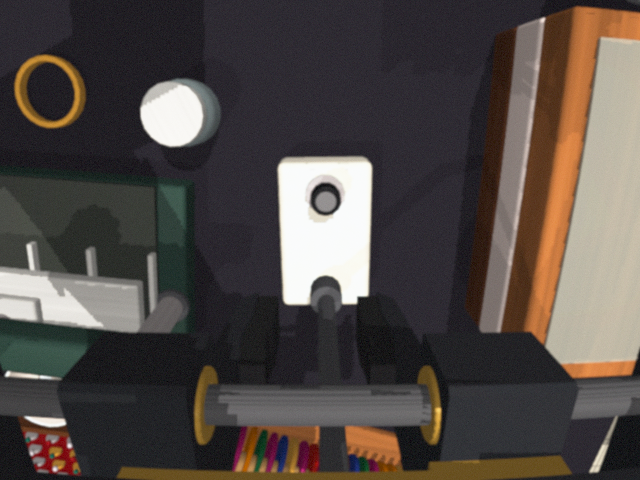

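The switch looks home, the press is up and empty, and both mirrors are seated. I'll compare the switch pixels with the start image, then hand in.

```bash
python3 - <<'E'
from h import *
a=load('d1')[0];b=load('d6')[0]
for n in ('d1','d6'):
    im=load(n)[0][165:200,240:270].max(2); ys,xs=np.where(im<60); print(n,ys.min()+165,ys.max()+165,xs.mean()+240)
st=r.get_state();print(st['joint_vel'].round(3),st['force'].round(1),st['t'])
r.sign_off()
E
```

```text
d1 172 197 249.5263157894737
d6 173 184 253.9375
[ 0.001  0.02   0.01   0.     0.003 -0.   ] [-0.5  0.5 -0.1] 43.5
the job is handed in; nothing more can be done
```

I carried out the whole job and handed it in at t ≈ 43.5 s. No verdict was reported.

- **Lamp switch:** I pulled it up 14.4 mm to its out stop. At the end I pushed it down until it stopped moving at about 28 N. In the side view the knob's upper edge is one pixel lower than at the start (row 173 against 172), so it is home. The knob's lower edge could not be compared, because the start image's mask also caught other dark pixels.
- **Press knob:** I unscrewed it in two grips, then gripped it again to check. It would not turn further, with about 1.2 N m of resistance and an unchanged pointer. One check did not fully agree: the pointer gave about 6.7 rad, not the nominal 7.0, but still above the 6.6 needed.
- **Mirrors:** Only the round and oblong mirrors were in the press. Both now lie in their own slots. My last close measurement, taken before I pushed the switch home, put them within about 3 mm along and 1 mm across. Triangulation put their tops at about 26 mm, which is right for lying flat. The final camera pictures show them unmoved.
- **Everything else:** The other items look to be where they started, judged by eye from the final pictures. The arm is clear of everything, raised above the lamp base.

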